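# Grade spring plungers and rack the soft ones

### The arm

A 6-joint arm with a two-finger parallel gripper is mounted at the origin on a cart in front of the work surface, level with it; the furniture and walls round the work are solid. World frame = base frame: x ahead of the robot, y to its left, z up, the work surface at z = 0. Lengths are in m, angles in rad, forces in N, time in s.
With the tool pointing down it reaches from about 0.35 to 0.85 m from the base axis. Payload 8.1 kg.
Tool frame: the origin (TCP) lies midway between the tips of the shut fingers; the grasp point (between the pads) lies r.grasp_offset behind it (r.grasp_offset is the distance from the TCP to the grasp point, in m); z points along the fingers, y is the line along which they close (so a half turn about z gives the same grasp; the last joint's range is limited). The gripper opens to 85 mm and grips with 20 to 120 N. Pads are 22 mm wide; open, the fingers measure 114 mm over their backs; the gripper's body (76 mm by 85 mm) begins 54 mm behind the grasp point. The pads swing forward as they close: fully open they stand 13 mm farther back than shut.
Start: joints at [-1.342, 0.13, 1.488, -0, 1.523, -0.085], TCP at [0.185, -0.571, 0.231] pointing down, gripper open.
Joint ranges: [-2.96, 2.96], [-0.89, 2.26], [0.02, 2.5], [-1.34, 4.48], [0, 2.73], [-2.66, 2.66]. Speed limits (rad/s): [2.39, 2.39, 2.79, 3.14, 3.14, 3.14].

### API

Orientations are given as a unit quaternion [x, y, z, w].
In Python, from station import r gives the robot as it stands. The module is installed in compiled form; this text tells all that it offers.
- The arm moves only by the tool servo_tool, never from a script. Its arguments are lists of equal length, an entry for each row: "gripper": the closure, from 0 (fully open) to 1 (shut); "linear": the shift along the tool's x, y, z in m, a list of three; "spin": the turn about the tool's z in degrees. A call has exactly 10 rows; each row is the pose to reach, as a shift and turn from the pose commanded when the call began, along the tool's axes at that moment; what a row does not reach only later rows make up. A row lasts 1/10 s, in which the tool goes at most 50 mm and 8.59 degrees, less where a joint would pass 70% of its speed; a pose out of reach is approached as far as the arm can. A call with a gripper value outside its range is refused whole. The fingers move at their own pace and stop on an object; "newtons" is the grip in N (left out, the last holds). Time passes only in rows, so rows that repeat a pose let the fingers close, or fill a call up. It gives the time, the measured TCP pose, the force, the opening and the grip force at its end, in the units of the state.
- r.get_state(): the state, without advancing time (a new reading comes with each control period).
- r.grab_frame(name): name is "scene" or "top" or "wrist"; returns a dict with "frame" (480x640x3 uint8, red, green, blue), "mtx" (3x3 intrinsics, pixels), "pose" (4x4, takes a point from camera to world coordinates). Camera axes: x right, y down, z forward; pixel columns grow to the right and rows downward; lengths in m; the calibration is good to about 2 mm. The wrist camera is an equidistant fisheye: a pixel r from the principal point sees the ray r / f radians off the axis. A picture is of the moment at which its call begins. There is no depth.
- r.sign_off(): hands the job in; it is judged then, once.
Trained networks look in a picture, given as the dict that the camera call returned (one of the last four; its "shot" number tells which), for a name from the list of things; names that differ only in an ending like _2 or _b are one class to them, and where a whole thing is asked for, a point or a joint stands for the part that bears it (a point fixed in the world has none). Each returns a list of dicts, best first, with "score" (0 to 1); they miss things now and then, are a little off and sometimes report something else, mostly with a low value. They report only what shows in the picture. A call takes as long as a camera call.
- r.cut_out(picture, label): "mask" (480x640 bool, what is visible of it) and "rect" ([left, top, right, bottom] as shares, 0 to 1, of the picture: columns of its width, rows of its height, round what is visible of it).
- r.place_of(picture, label): "position" ([column, row] as shares, 0 to 1, of the picture: columns of its width, rows of its height: a listed point, or the origin of a listed thing).
The state is a dict: "t": time; "joint_positions": joint angles; "joint_vel": joint speeds; "tau": joint torques, N m; "position": TCP position; "tcp_rot": TCP orientation; "contact_force": force on the tool from outside, world axes, zero at the start; "ft_torque": the same for the moment, N m; "width": opening from 0.0 (shut) to 1.0 (fully open); "gripper_force": force on a finger pad.
Only numpy, scipy, OpenCV 4.12 (cv2) and the standard library are available. Lean on these libraries where they do the work, as an engineer would, in place of code of your own. Each camera call takes 0.05 s, during which the arm holds its last target. There are 200 camera calls.

### The job

Grade the spring plungers packed in the wooden crate: press each button with the same light push of about 6 N; a soft one sinks about 10 mm, a medium one about 5 mm, a stiff one only 2 to 3 mm. Stand the soft ones in the long aluminium lane with the two that are kept there, stand the stiff ones in the short empty lane and leave the medium ones standing in the crate; also stand the one that has fallen over in the long lane upright again. At the end all plungers stand upright and flat on the floor of their lane or crate, and the tape measure and the tin have not been shifted.

Things in the scene. Friction and masses are not known exactly. Their poses are not given: they have to be found in the camera images.
- crate: Shallow open wooden tray, fixed, 112 x 160 mm outside, 26 mm high, walls 6 mm, inner floor 4 mm above the desk. Origin at the centre of its underside, y along the 160 mm side. Holds the plungers to be graded, in 2 columns (x) of 3 (y), 49 mm apart, feet practically touching; one place may be empty.
- lane: Low aluminium channel, fixed, along its own y axis: inside 58 mm wide (x) and 240 mm long (y), floor 3 mm above the desk, rails 5 mm thick on all four sides with tops 10 mm above the desk. Origin at the centre of its underside. For the soft plungers.
- short_lane: A second channel just like lane in section, but only 120 mm long inside (y). Origin at the centre of its underside. Empty at the start; for the stiff plungers.
- unit_a_mid (a point): steel spring plunger, 86 mm tall, 0.2 kg: square foot 48 x 48 x 26 mm, round neck 20 mm across from 26 to 68 mm above the underside, sprung brass button 18 mm across, top at 86 mm when out. Point on the axis 43 mm above the underside; z from foot to button, x, y along the foot's sides. Stands in the crate; soft, medium or stiff, all look alike. May be absent.
- unit_a_button (a joint): How far the button of unit_a is pushed in, m: 0 out, 0.012 fully in; springs back. Under 6 N a soft one sinks 10 mm (0.6 N per mm), a medium one 5.5 mm (1.1 N per mm), a stiff one 2.5 mm (2.4 N per mm). Untouched, it sinks only by the 15 g of the button itself (0.25, 0.13, 0.06 mm), too little to see.
- unit_b_mid (a point): steel spring plunger, 86 mm tall, 0.2 kg: square foot 48 x 48 x 26 mm, round neck 20 mm across from 26 to 68 mm above the underside, sprung brass button 18 mm across, top at 86 mm when out. Point on the axis 43 mm above the underside; z from foot to button, x, y along the foot's sides. Stands in the crate; soft, medium or stiff, all look alike. May be absent.
- unit_b_button (a joint): How far the button of unit_b is pushed in, m: 0 out, 0.012 fully in; springs back. Under 6 N a soft one sinks 10 mm (0.6 N per mm), a medium one 5.5 mm (1.1 N per mm), a stiff one 2.5 mm (2.4 N per mm). Untouched, it sinks only by the 15 g of the button itself (0.25, 0.13, 0.06 mm), too little to see.
- unit_c_mid (a point): steel spring plunger, 86 mm tall, 0.2 kg: square foot 48 x 48 x 26 mm, round neck 20 mm across from 26 to 68 mm above the underside, sprung brass button 18 mm across, top at 86 mm when out. Point on the axis 43 mm above the underside; z from foot to button, x, y along the foot's sides. Stands in the crate; soft, medium or stiff, all look alike. May be absent.
- unit_c_button (a joint): How far the button of unit_c is pushed in, m: 0 out, 0.012 fully in; springs back. Under 6 N a soft one sinks 10 mm (0.6 N per mm), a medium one 5.5 mm (1.1 N per mm), a stiff one 2.5 mm (2.4 N per mm). Untouched, it sinks only by the 15 g of the button itself (0.25, 0.13, 0.06 mm), too little to see.
- unit_d_mid (a point): steel spring plunger, 86 mm tall, 0.2 kg: square foot 48 x 48 x 26 mm, round neck 20 mm across from 26 to 68 mm above the underside, sprung brass button 18 mm across, top at 86 mm when out. Point on the axis 43 mm above the underside; z from foot to button, x, y along the foot's sides. Stands in the crate; soft, medium or stiff, all look alike. May be absent.
- unit_d_button (a joint): How far the button of unit_d is pushed in, m: 0 out, 0.012 fully in; springs back. Under 6 N a soft one sinks 10 mm (0.6 N per mm), a medium one 5.5 mm (1.1 N per mm), a stiff one 2.5 mm (2.4 N per mm). Untouched, it sinks only by the 15 g of the button itself (0.25, 0.13, 0.06 mm), too little to see.
- unit_e_mid (a point): steel spring plunger, 86 mm tall, 0.2 kg: square foot 48 x 48 x 26 mm, round neck 20 mm across from 26 to 68 mm above the underside, sprung brass button 18 mm across, top at 86 mm when out. Point on the axis 43 mm above the underside; z from foot to button, x, y along the foot's sides. Stands in the crate; soft, medium or stiff, all look alike. May be absent.
- unit_e_button (a joint): How far the button of unit_e is pushed in, m: 0 out, 0.012 fully in; springs back. Under 6 N a soft one sinks 10 mm (0.6 N per mm), a medium one 5.5 mm (1.1 N per mm), a stiff one 2.5 mm (2.4 N per mm). Untouched, it sinks only by the 15 g of the button itself (0.25, 0.13, 0.06 mm), too little to see.
- unit_f_mid (a point): steel spring plunger, 86 mm tall, 0.2 kg: square foot 48 x 48 x 26 mm, round neck 20 mm across from 26 to 68 mm above the underside, sprung brass button 18 mm across, top at 86 mm when out. Point on the axis 43 mm above the underside; z from foot to button, x, y along the foot's sides. Stands in the crate; soft, medium or stiff, all look alike. May be absent.
- unit_f_button (a joint): How far the button of unit_f is pushed in, m: 0 out, 0.012 fully in; springs back. Under 6 N a soft one sinks 10 mm (0.6 N per mm), a medium one 5.5 mm (1.1 N per mm), a stiff one 2.5 mm (2.4 N per mm). Untouched, it sinks only by the 15 g of the button itself (0.25, 0.13, 0.06 mm), too little to see.
- lane_1_mid (a point): steel spring plunger, 86 mm tall, 0.2 kg: square foot 48 x 48 x 26 mm, round neck 20 mm across from 26 to 68 mm above the underside, sprung brass button 18 mm across, top at 86 mm when out. Point on the axis 43 mm above the underside; z from foot to button, x, y along the foot's sides. A soft one already standing in the lane.
- lane_2_mid (a point): Spring plunger like the others, fallen over in the lane: lies along it on a side of its foot, axis level and 24 mm above the lane's floor, button towards the lane's +y end. Point on the axis 43 mm from the underside; z from foot to button. Centre of mass about 21 mm from the underside: set down leaning less than 35 degrees it rocks upright by itself.
- tape_measure_mid (a point): Bystander: white tape measure with a green disc, 28 x 61 x 50 mm; the point is 25 mm above the desk, at its middle.
- rosin_tin_mid (a point): Bystander: small round tin with brown rosin, 67 mm across, 42 mm high; the point is at its middle, 21 mm up.

How it is judged:
By the outcome, as a careful person would: the job done as asked, in the order asked, and still so for the second after the job is handed in, with the robot touching nothing.
Of unit_a, unit_b, unit_c, unit_d, unit_e, unit_f only 5 to 6 are there at a start; the rules pass over those that are not, and their reading is None.
At some moment in a run one of lane_1, lane_2 may be knocked a few centimetres aside while the robot is not near it.
Once in a run the grip may slacken for a moment while it holds something.
It also fails if it takes over 210 s, if anything falls off the work surface, if the arm or the gripper's body presses on something with over 40 N, if the wrist force passes 120 N, or if a joint passes its speed limit or range.

## Working session

There is one attempt and no reset: what is moved stays moved. The work goes in short steps, Python scripts to look and compute and a tool call to move; the robot and the scene stay as the last step left them, time stands still between calls to the robot, and variables do not carry over. Pictures are saved under pics/ and viewed, at most 14 in all, crops included, and the job is handed in when it is done.

Besides the shell and the picture viewer there is one more tool, called after "Request:" as name(argument=value, ...) on one line, values as JSON. servo_tool: Moves the arm, as the interface text tells. Its arguments: {"type":"object","properties":{"gripper":{"type":"array","items":{"type":"number"}},"linear":{"type":"array","items":{"type":"array","items":{"type":"number"}}},"spin":{"type":"array","items":{"type":"number"}},"newtons":{"type":"number"}},"required":["gripper","linear","spin"]}

```bash
mkdir -p pics
cat > h.py <<'E'
import numpy as np, cv2
from station import r
def ray(p,u,v,fish=False):
    K=p["mtx"];x=(u-K[0,2])/K[0,0];y=(v-K[1,2])/K[1,1]
    if fish:
        t=np.hypot(x,y);s=np.sinc(t/np.pi)
        d=np.array([x*s,y*s,np.cos(t)])
    else: d=np.array([x,y,1.])
    T=np.array(p["pose"]);return T[:3,3],T[:3,:3]@d
def at(p,u,v,z,fish=False):
    o,d=ray(p,u,v,fish);return o+d*(z-o[2])/d[2]
def save(p,n): cv2.imwrite(f"pics/{n}.png",p["frame"][:,:,::-1])
def find(p,label,z,fish=False,mn=0.3):
    out=[]
    for q in r.place_of(p,label):
        if q["score"]<mn: continue
        u,v=q["position"][0]*640,q["position"][1]*480
        out.append((round(q["score"],2),round(u),round(v),at(p,u,v,z,fish).round(4).tolist()))
    return out
E
python3 - <<'E'
from h import *
s=r.get_state();print(s,r.grasp_offset)
for n in("top","scene"):
    p=r.grab_frame(n);save(p,n+"0");print(n,np.array(p["pose"]).round(3).tolist())
    for l,z in(("crate",0),("lane",0),("short_lane",0),("unit_a_mid",.047),("lane_1_mid",.046),("lane_2_mid",.027),("tape_measure_mid",.025),("rosin_tin_mid",.021)):
        print(l,*find(p,l,z),sep="\n  ")
E
```

```text
{'t': 0.0, 'joint_positions': array([-1.34239136e+00,  1.31199382e-01,  1.48926533e+00,  2.13908925e-05,
        1.52300429e+00, -8.53907091e-02]), 'joint_vel': array([-5.11605533e-04,  1.22760282e-03, -9.27314093e-05, -4.80281446e-04,
       -3.55927333e-04, -1.42278360e-03]), 'tau': array([-4.20913175e-04, -5.69409120e+01, -5.00546551e+01, -1.36977692e-04,
        1.50619989e-02,  3.55508902e-06]), 'position': array([ 0.18511235, -0.57015532,  0.23022927]), 'tcp_rot': array([ 9.87716410e-01,  1.56254325e-01, -5.63736841e-05, -9.36541920e-04]), 'contact_force': array([-0.20056337, -0.57072682,  0.44139586]), 'ft_torque': array([ 0.00485488,  0.01939917, -0.01637624]), 'gripper_force': 0.0, 'width': 1.0011128240662819} 0.0187
top [[-0.007, -0.992, 0.122, 0.3], [-1.0, 0.007, 0.004, 0.114], [-0.005, -0.122, -0.992, 1.474], [0.0, 0.0, 0.0, 1.0]]
crate
  (0.41, 148, 193, [0.5886, 0.5348, 0.0])
lane
  (0.85, 249, 216, [0.5301, 0.2871, 0.0])
short_lane
  (0.78, 254, 268, [0.4045, 0.2739, 0.0])
unit_a_mid
lane_1_mid
  (0.83, 215, 231, [0.488, 0.3615, 0.046])
  (0.44, 200, 277, [0.38, 0.3949, 0.046])
lane_2_mid
  (0.89, 273, 201, [0.5624, 0.2255, 0.027])
tape_measure_mid
  (0.6, 201, 279, [0.3776, 0.3955, 0.025])
  (0.44, 468, 245, [0.4533, -0.2375, 0.025])
rosin_tin_mid
  (0.7, 148, 192, [0.5879, 0.5276, 0.021])
scene [[0.683, -0.42, 0.598, -0.38], [-0.73, -0.366, 0.577, -0.723], [-0.023, -0.83, -0.557, 0.877], [0.0, 0.0, 0.0, 1.0]]
crate
  (0.8, 414, 322, [0.4331, -0.2239, 0.0])
lane
  (0.72, 295, 230, [0.5293, 0.2913, 0.0])
short_lane
  (0.85, 269, 247, [0.4144, 0.2819, 0.0])
unit_a_mid
  (0.64, 411, 321, [0.3879, -0.2443, 0.047])
  (0.58, 437, 310, [0.4593, -0.2693, 0.047])
lane_1_mid
lane_2_mid
  (0.65, 316, 225, [0.5631, 0.233, 0.027])
tape_measure_mid
  (0.3, 266, 250, [0.3744, 0.2475, 0.025])
rosin_tin_mid
```

```bash
python3 -c "
import cv2
a=cv2.imread('pics/top0.png')[150:330,120:520];cv2.imwrite('pics/top0c.png',cv2.resize(a,(800,360),interpolation=cv2.INTER_CUBIC))"
```

```text
(no output)
```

View pics/top0c.png

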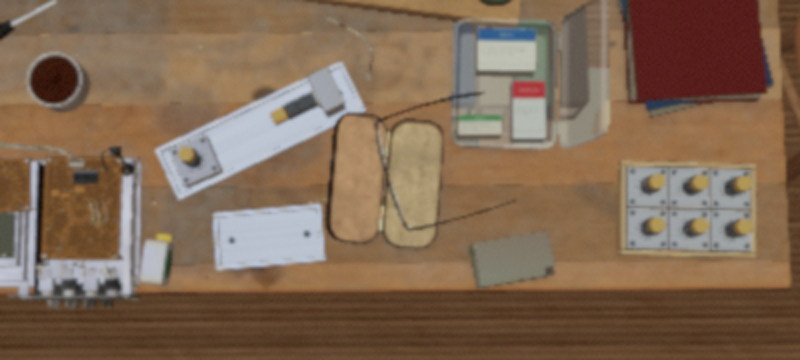

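View pics/scene0.png

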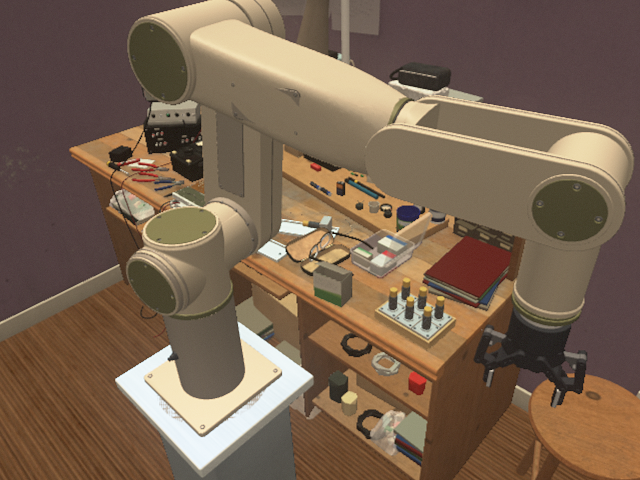

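The top picture (crop px = 2×(px−120, px−150)) shows the crate with six plungers around px (464,254). The long lane runs from px (205,240) to (297,190), with one plunger standing at the left and one fallen at the right. The short lane is at px (254,268), the tape measure at (198,279) and the tin at (148,190). A tall box at (376,280) stands between the crate and the lanes, so I need to carry high.

Run:
```python
from h import *
from scipy.spatial.transform import Rotation as R
p=r.grab_frame("top")
g=lambda a,z:at(p,120+a[0]/2,150+a[1]/2,z)[:2].round(4).tolist()
print("crate",[g(a,.026) for a in[(622,162),(757,165),(755,253),(620,252)]])
print("lane",[g(a,.01) for a in[(343,62),(367,103),(178,199),(156,152)]])
print("short",[g(a,.01) for a in[(212,212),(322,204),(326,261),(217,270)]])
print("grey box top",[g(a,.1) for a in[(470,240),(552,287)]])
m=r.cut_out(p,"crate");print([(q["score"],q["rect"]) for q in m])
s=r.get_state();print(R.from_quat(s["tcp_rot"]).as_matrix().round(3))
w=r.grab_frame("wrist");print(w["mtx"],np.array(w["pose"]).round(3))
```

```text
crate [[0.4875, -0.1506], [0.4827, -0.3108], [0.3782, -0.304], [0.3805, -0.1451]]
lane [[0.6148, 0.1821], [0.564, 0.1531], [0.4488, 0.3805], [0.506, 0.4079]]
short [[0.4328, 0.3395], [0.4415, 0.2075], [0.3732, 0.2028], [0.3634, 0.3327]]
grey box top [[0.391, 0.0358], [0.3379, -0.0549]]
[(0.58, [0.6695, 0.4767, 0.782, 0.5896])]
[[ 0.951  0.309 -0.   ]
 [ 0.309 -0.951 -0.   ]
 [-0.    -0.    -1.   ]]
[[371.64829954   0.         317.99358604]
 [  0.         371.64829954 244.60327549]
 [  0.           0.           1.        ]] [[ 0.309 -0.904 -0.295  0.262]
 [-0.951 -0.294 -0.096 -0.546]
 [-0.     0.31  -0.951  0.374]
 [ 0.     0.     0.     1.   ]]
```

Request:
servo_tool(gripper=[1, 1, 1, 1, 1, 1, 1, 1, 1, 1], linear=[[0.03, -0.025, 0], [0.07, -0.058, 0], [0.11, -0.092, 0], [0.15, -0.125, 0], [0.19, -0.158, 0], [0.23, -0.192, 0], [0.27, -0.225, 0], [0.31, -0.259, 0], [0.31, -0.259, 0], [0.31, -0.259, 0]], spin=[3, 6, 9, 12, 15, 18, 18, 18, 18, 18])

```text
t: 2.05
position: [0.4013, -0.2266, 0.2315]
tcp_rot: [1.0, 0.002, 0.0, -0.0]
contact_force: [0.2, -0.1, 0.4]
width: 0.001
gripper_force: 0.0
```

Run:
```python
from h import *
p=r.grab_frame("wrist");save(p,"w1")
print(find(p,"crate",0,True));print(*find(p,"unit_a_mid",.047,True),sep="\n")
s=r.get_state();print(s["position"],s["tcp_rot"],s["width"])
```

```text
[]
(0.81, 375, 161, [0.4529, -0.2757, 0.047])
[ 0.39984613 -0.22928327  0.2313515 ] [ 9.99999933e-01 -2.59917295e-04 -7.80806010e-05  2.44575253e-04] 0.0038124068848220485
```

View pics/w1.png

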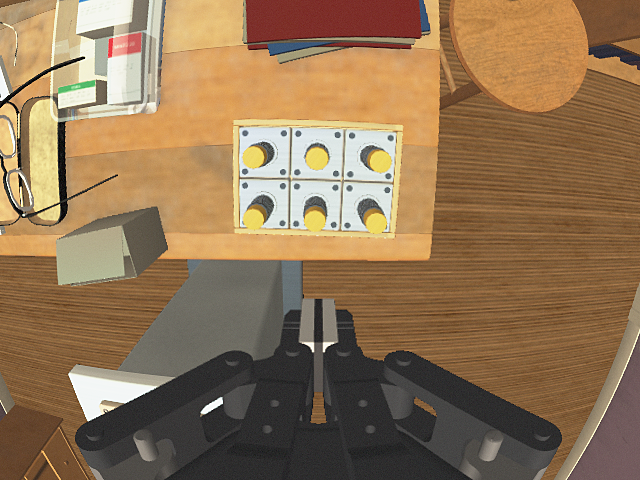

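The wrist view shows all six buttons (rows at y≈157 and y≈219; columns x≈258, 316, 378), with the crate outline from (234,120) to (397,238).

```bash
cat >> h.py <<'E'
def yellow(p,box,z,fish=True):
    h=cv2.cvtColor(p["frame"],cv2.COLOR_RGB2HSV);m=cv2.inRange(h,(20,150,150),(32,255,255))
    n,_,st,c=cv2.connectedComponentsWithStats(m);o=[]
    for i in range(1,n):
        u,v=c[i]
        if st[i,4]>60 and box[0]<u<box[2] and box[1]<v<box[3]: o.append((st[i].tolist(),c[i].round(1).tolist(),at(p,u,v,z,fish)[:2].round(4).tolist()))
    return o
E
python3 - <<'E'
from h import *
p=r.grab_frame("wrist")
print(*yellow(p,(230,110,410,250),.088),sep="\n")
print([at(p,u,v,.026,True)[:2].round(4).tolist() for u,v in[(234,120),(403,125),(395,238),(234,233)]])
E
```

```text
([242, 145, 19, 21, 73], [254.3, 157.1], [0.4579, -0.1797])
([303, 145, 21, 23, 127], [316.3, 157.3], [0.4571, -0.2275])
([366, 148, 22, 22, 192], [378.7, 160.1], [0.4555, -0.2757])
([240, 206, 21, 22, 133], [251.9, 218.6], [0.4089, -0.1759])
([301, 209, 21, 20, 149], [312.5, 219.7], [0.4077, -0.2244])
([364, 210, 20, 21, 153], [375.9, 220.1], [0.4076, -0.2751])
[[0.4891, -0.1505], [0.4844, -0.3083], [0.3736, -0.3052], [0.3789, -0.1456]]
```

Request:
servo_tool(gripper=[1, 1, 1, 1, 1, 1, 1, 1, 1, 1], linear=[[0.0075, -0.003, 0.04], [0.0075, -0.003, 0.08], [0.0075, -0.003, 0.11], [0.0075, -0.003, 0.13], [0.0075, -0.003, 0.138], [0.0075, -0.003, 0.142], [0.0075, -0.003, 0.144], [0.0075, -0.003, 0.144], [0.0075, -0.003, 0.144], [0.0075, -0.003, 0.144]], spin=[0, 0, 0, 0, 0, 0, 0, 0, 0, 0])

```text
t: 3.25
position: [0.4084, -0.2262, 0.0883]
tcp_rot: [1.0, -0.0, 0.001, 0.001]
contact_force: [-0.2, -0.8, 0.6]
width: 0.003
gripper_force: 0.5
```

Run:
```python
from h import *
p=r.grab_frame("wrist");save(p,"w2")
s=r.get_state();print(s["position"],s["tcp_rot"],s["contact_force"])
```

```text
[ 0.40826274 -0.22607208  0.08816392] [ 9.99999597e-01 -1.57811931e-04  7.24893782e-04  5.05018227e-04] [-0.0927454  -0.58149888  0.72925629]
```

View pics/w2.png

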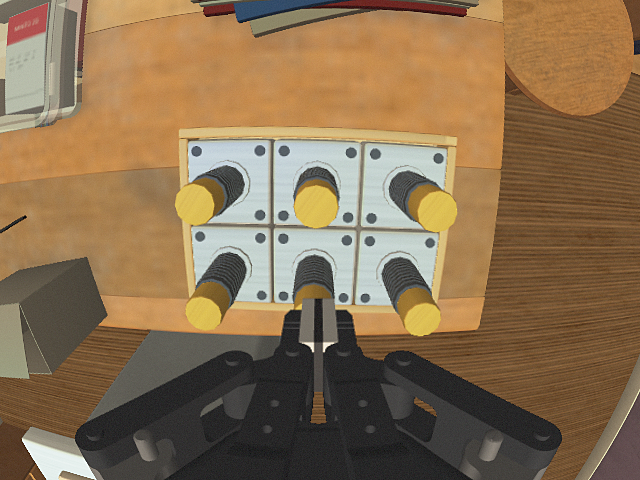

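The tips sit centred over the near-middle button, with the column at px x≈316. The force is barely above bias so far, so I'll press a little deeper.

Request:
servo_tool(gripper=[1, 1, 1, 1, 1, 1, 1, 1, 1, 1], linear=[[0, 0, 0.001], [0, 0, 0.002], [0, 0, 0.002], [0, 0, 0.002], [0, 0, 0.002], [0, 0, 0.002], [0, 0, 0.002], [0, 0, 0.002], [0, 0, 0.002], [0, 0, 0.002]], spin=[0, 0, 0, 0, 0, 0, 0, 0, 0, 0])

```text
t: 4.3
position: [0.4077, -0.2257, 0.0853]
tcp_rot: [1.0, -0.0, 0.0, 0.0]
contact_force: [2.0, -1.3, 3.3]
width: 0.0
gripper_force: 1.4
```

Request:
servo_tool(gripper=[1, 1, 1, 1, 1, 1, 1, 1, 1, 1], linear=[[0, 0, 0.001], [0, 0, 0.001], [0, 0, 0.001], [0, 0, 0.001], [0, 0, 0.001], [0, 0, 0.001], [0, 0, 0.001], [0, 0, 0.001], [0, 0, 0.001], [0, 0, 0.001]], spin=[0, 0, 0, 0, 0, 0, 0, 0, 0, 0])

```text
t: 5.3
position: [0.4077, -0.2257, 0.0843]
tcp_rot: [1.0, -0.0, 0.0, 0.0]
contact_force: [0.9, -2.0, 3.9]
width: 0.003
gripper_force: 1.7
```

Request:
servo_tool(gripper=[1, 1, 1, 1, 1, 1, 1, 1, 1, 1], linear=[[0, 0, 0.001], [0, 0, 0.002], [0, 0, 0.003], [0, 0, 0.0043], [0, 0, 0.0043], [0, 0, 0.0043], [0, 0, 0.0043], [0, 0, 0.0043], [0, 0, 0.0043], [0, 0, 0.0043]], spin=[0, 0, 0, 0, 0, 0, 0, 0, 0, 0])

```text
t: 6.3
position: [0.408, -0.2259, 0.0803]
tcp_rot: [1.0, -0.0, 0.0, 0.0]
contact_force: [1.7, -1.7, 5.9]
width: 0.004
gripper_force: 2.9
```

Request:
servo_tool(gripper=[1, 1, 1, 1, 1, 1, 1, 1, 1, 1], linear=[[0, 0, -0.03], [0.001, -0.025, -0.03], [0.001, -0.049, -0.025], [0.001, -0.049, -0.015], [0.001, -0.049, -0.009], [0.001, -0.049, -0.0075], [0.001, -0.049, -0.0075], [0.001, -0.049, -0.0075], [0.001, -0.049, -0.0075], [0.001, -0.049, -0.0075]], spin=[0, 0, 0, 0, 0, 0, 0, 0, 0, 0])

```text
t: 7.3
position: [0.4087, -0.177, 0.0877]
tcp_rot: [1.0, -0.0, 0.0, 0.0]
contact_force: [-1.7, -0.4, 3.3]
width: 0.003
gripper_force: 1.6
```

Request:
servo_tool(gripper=[1, 1, 1, 1, 1, 1, 1, 1, 1, 1], linear=[[0, 0, -0.02], [0.025, 0.001, -0.02], [0.049, 0.0015, -0.015], [0.049, 0.0015, -0.006], [0.049, 0.0015, -0.002], [0.049, 0.0015, 0], [0.049, 0.0015, 0], [0.049, 0.0015, 0], [0.049, 0.0015, 0], [0.049, 0.0015, 0]], spin=[0, 0, 0, 0, 0, 0, 0, 0, 0, 0])

```text
t: 8.3
position: [0.4575, -0.1783, 0.0877]
tcp_rot: [1.0, -0.0, 0.0, 0.0]
contact_force: [-0.5, 0.8, 1.4]
width: -0.005
gripper_force: 0.6
```

Request:
servo_tool(gripper=[1, 1, 1, 1, 1, 1, 1, 1, 1, 1], linear=[[0, 0, -0.02], [-0.0015, 0.025, -0.02], [-0.0015, 0.049, -0.015], [-0.0015, 0.049, -0.006], [-0.0015, 0.049, -0.002], [-0.0015, 0.049, 0], [-0.0015, 0.049, 0], [-0.0015, 0.049, 0], [-0.0015, 0.049, 0], [-0.0015, 0.049, 0]], spin=[0, 0, 0, 0, 0, 0, 0, 0, 0, 0])

```text
t: 9.3
position: [0.4564, -0.2269, 0.0882]
tcp_rot: [1.0, 0.0, 0.0, 0.0]
contact_force: [-2.7, -1.9, 5.3]
width: -0.004
gripper_force: 2.5
```

Request:
servo_tool(gripper=[1, 1, 1, 1, 1, 1, 1, 1, 1, 1], linear=[[0, 0, -0.02], [-0.0015, 0.025, -0.02], [-0.0015, 0.049, -0.015], [-0.0015, 0.049, -0.006], [-0.0015, 0.049, -0.002], [-0.0015, 0.049, 0], [-0.0015, 0.049, 0], [-0.0015, 0.049, 0], [-0.0015, 0.049, 0], [-0.0015, 0.049, 0]], spin=[0, 0, 0, 0, 0, 0, 0, 0, 0, 0])

```text
t: 10.3
position: [0.4547, -0.2758, 0.0876]
tcp_rot: [1.0, -0.0, 0.0, -0.0]
contact_force: [-1.1, 1.2, 2.2]
width: 0.003
gripper_force: 1.4
```

Request:
servo_tool(gripper=[1, 1, 1, 1, 1, 1, 1, 1, 1, 1], linear=[[0, 0, -0.02], [-0.025, -0.001, -0.02], [-0.049, -0.0015, -0.015], [-0.049, -0.0015, -0.006], [-0.049, -0.0015, -0.002], [-0.049, -0.0015, 0], [-0.049, -0.0015, 0], [-0.049, -0.0015, 0], [-0.049, -0.0015, 0], [-0.049, -0.0015, 0]], spin=[0, 0, 0, 0, 0, 0, 0, 0, 0, 0])

```text
t: 11.3
position: [0.4066, -0.2748, 0.0881]
tcp_rot: [1.0, 0.0, 0.0, 0.0]
contact_force: [-1.9, 1.8, 5.7]
width: -0.001
gripper_force: 2.8
```

Request:
servo_tool(gripper=[1, 1, 1, 1, 1, 1, 1, 1, 1, 1], linear=[[0, 0, -0.02], [0.025, 0.001, -0.02], [0.049, 0.0015, -0.015], [0.049, 0.0015, -0.006], [0.049, 0.0015, -0.001], [0.049, 0.0015, 0.001], [0.049, 0.0015, 0.003], [0.049, 0.0015, 0.003], [0.049, 0.0015, 0.003], [0.049, 0.0015, 0.003]], spin=[0, 0, 0, 0, 0, 0, 0, 0, 0, 0])

```text
t: 12.3
position: [0.4549, -0.2763, 0.0854]
tcp_rot: [1.0, -0.0, 0.001, 0.0]
contact_force: [2.0, 1.5, 4.8]
width: -0.002
gripper_force: 2.6
```

Request:
servo_tool(gripper=[1, 1, 1, 1, 1, 1, 1, 1, 1, 1], linear=[[0, 0, -0.035], [-0.02, -0.04, -0.035], [-0.04, -0.08, -0.035], [-0.046, -0.099, -0.025], [-0.046, -0.099, -0.012], [-0.046, -0.099, -0.003], [-0.046, -0.099, 0], [-0.046, -0.099, 0], [-0.046, -0.099, 0], [-0.046, -0.099, 0]], spin=[0, 0, 0, 0, 0, 0, 0, 0, 0, 0])

```text
t: 13.3
position: [0.4089, -0.1781, 0.0849]
tcp_rot: [1.0, -0.001, -0.0, -0.0]
contact_force: [-1.4, 1.7, 5.9]
width: 0.0
gripper_force: 3.0
```

Request:
servo_tool(gripper=[1, 1, 1, 1, 1, 1, 1, 1, 1, 1], linear=[[0, 0, -0.025], [0.025, 0.001, -0.025], [0.049, 0.0015, -0.018], [0.049, 0.0015, -0.009], [0.049, 0.0015, -0.004], [0.049, 0.0015, 0], [0.049, 0.0015, 0], [0.049, 0.0015, 0], [0.049, 0.0015, 0], [0.049, 0.0015, 0]], spin=[0, 0, 0, 0, 0, 0, 0, 0, 0, 0])

```text
t: 14.3
position: [0.4575, -0.1789, 0.0849]
tcp_rot: [1.0, -0.0, 0.0, 0.0]
contact_force: [-1.3, -1.3, 3.5]
width: 0.003
gripper_force: 1.5
```

Grades: A and E are soft (0.6 N/mm), B and F are stiff (about 2.5 N/mm), C and D are medium (about 1.1 N/mm). I'll finish the 6 N push on A and C, then grasp E diagonally.

Request:
servo_tool(gripper=[1, 1, 1, 1, 1, 1, 1, 1, 1, 1], linear=[[0, 0, 0.002], [0, 0, 0.004], [0, 0, 0.0047], [0, 0, 0.0047], [0, 0, 0.0047], [0, 0, 0.0047], [0, 0, 0.0047], [0, 0, 0.0047], [0, 0, 0.0047], [0, 0, 0.0047]], spin=[0, 0, 0, 0, 0, 0, 0, 0, 0, 0])

```text
t: 15.3
position: [0.4577, -0.1789, 0.08]
tcp_rot: [1.0, -0.0, 0.0, 0.0]
contact_force: [-2.2, -2.2, 6.3]
width: -0.002
gripper_force: 3.0
```

Request:
servo_tool(gripper=[1, 1, 1, 1, 1, 1, 1, 1, 1, 1], linear=[[0, 0, -0.035], [-0.001, 0.04, -0.035], [-0.003, 0.08, -0.035], [-0.003, 0.098, -0.025], [-0.003, 0.098, -0.014], [-0.003, 0.098, -0.007], [-0.003, 0.098, -0.0032], [-0.003, 0.098, -0.0032], [-0.003, 0.098, -0.0032], [-0.003, 0.098, -0.0032]], spin=[0, 0, 0, 0, 0, 0, 0, 0, 0, 0])

```text
t: 16.3
position: [0.455, -0.2762, 0.0838]
tcp_rot: [1.0, 0.001, 0.0, 0.001]
contact_force: [-2.2, -2.4, 6.9]
width: -0.001
gripper_force: 3.6
```

Request:
servo_tool(gripper=[1, 1, 0.35, 0.35, 0.35, 0.35, 0.35, 0.35, 0.35, 0.35], linear=[[0, 0, -0.03], [0, 0, -0.047], [-0.02, -0.02, -0.047], [-0.04, -0.04, -0.047], [-0.047, -0.0505, -0.047], [-0.047, -0.0505, -0.047], [-0.047, -0.0505, -0.047], [-0.047, -0.0505, -0.047], [-0.047, -0.0505, -0.047], [-0.047, -0.0505, -0.047]], spin=[0, -8, -16, -24, -32, -40, -43.5, -43.5, -43.5, -43.5])

```text
t: 17.3
position: [0.4076, -0.2256, 0.1297]
tcp_rot: [0.929, 0.37, -0.0, -0.0]
contact_force: [-0.4, 0.2, 0.4]
width: 0.653
gripper_force: 0.0
```

Run:
```python
from h import *
p=r.grab_frame("wrist");save(p,"w3")
s=r.get_state();print(s["position"],s["tcp_rot"],s["width"])
print(*yellow(p,(0,0,640,480),.088),sep="\n")
```

```text
[ 0.40764462 -0.22578362  0.12978687] [ 9.29035278e-01  3.69991079e-01 -7.02794549e-05 -2.20775156e-04] 0.647262774738615
([299, 128, 35, 34, 635], [318.0, 147.5], [0.4589, -0.1772])
([232, 197, 33, 33, 730], [248.6, 214.1], [0.41, -0.1744])
([368, 197, 33, 34, 783], [383.9, 214.2], [0.4578, -0.2249])
([300, 263, 33, 29, 679], [316.3, 276.9], [0.4087, -0.2236])
([427, 262, 29, 29, 629], [441.2, 276.5], [0.4563, -0.2745])
([362, 319, 21, 26, 416], [372.7, 332.5], [0.4055, -0.2716])
```

View pics/w3.png

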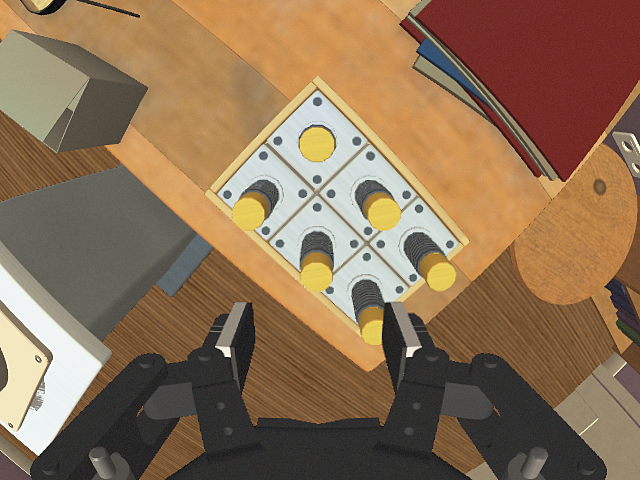

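The picture shows E (316,277) centred between the open fingers (238 and 400), and the neighbours are clear of them. Next I lower, grip and lift.

Request:
servo_tool(gripper=[0.35, 0.35, 0.35, 0.35, 0.35, 0.35, 1, 1, 1, 1], linear=[[0, 0, 0.03], [0, 0, 0.06], [0, 0, 0.08], [0, 0, 0.09], [0, 0, 0.094], [0, 0, 0.094], [0, 0, 0.094], [0, 0, 0.094], [0, 0, 0.094], [0, 0, 0.094]], spin=[0, 0, 0, 0, 0, 0, 0, 0, 0, 0], newtons=60)

```text
t: 18.35
position: [0.4082, -0.2265, 0.0372]
tcp_rot: [0.929, 0.37, 0.0, 0.001]
contact_force: [-1.9, 1.8, 5.9]
width: 0.217
gripper_force: 58.3
```

Request:
servo_tool(gripper=[1, 1, 1, 1, 1, 1, 1, 1, 1, 1], linear=[[0, 0, 0], [0, 0, -0.01], [0, 0, -0.02], [0, 0, -0.04], [0, 0, -0.07], [0, 0, -0.11], [0, 0, -0.15], [0, 0, -0.175], [0, 0, -0.175], [0, 0, -0.175]], spin=[0, 0, 0, 0, 0, 0, 0, 0, 0, 0])

```text
t: 19.35
position: [0.4079, -0.2263, 0.2115]
tcp_rot: [0.929, 0.37, 0.0, 0.001]
contact_force: [-0.5, -0.5, -2.9]
width: 0.219
gripper_force: 58.8
```

Request:
servo_tool(gripper=[1, 1, 1, 1, 1, 1, 1, 1, 1, 1], linear=[[0.016, -0.011, 0], [0.044, -0.031, 0], [0.08, -0.057, 0], [0.116, -0.082, 0], [0.152, -0.108, 0], [0.188, -0.134, 0], [0.224, -0.159, 0], [0.26, -0.185, 0], [0.296, -0.21, 0], [0.332, -0.236, 0]], spin=[0, -3, -6, -9, -12, -15, -18, -21, -24, -28])

```text
t: 20.35
position: [0.4848, 0.1751, 0.2084]
tcp_rot: [0.811, 0.585, -0.002, -0.001]
contact_force: [0.3, -0.0, -1.8]
width: 0.213
gripper_force: 58.9
```

```bash
cat >> h.py <<'E'
from scipy.spatial.transform import Rotation as R
def go(x,y,z=None,yaw=None):
    "tool-frame shift and spin from the measured pose to a world target"
    s=r.get_state();M=R.from_quat(s["tcp_rot"]).as_matrix();c=np.degrees(np.arctan2(M[1,0],M[0,0]))
    d=np.array([x,y,s["position"][2] if z is None else z])-s["position"]
    print("pos",s["position"].round(4),"yaw",c.round(1),"shift",(M.T@d).round(4),"spin",None if yaw is None else round(c-yaw,1),"w",round(s["width"],3))
E
python3 - <<'E'
from h import *
go(.5156,.3167,.2115,71.4)
p=r.grab_frame("wrist");save(p,"w4")
for l,z in(("lane",0),("short_lane",0),("lane_1_mid",.046),("lane_2_mid",.027)): print(l,find(p,l,z,True))
E
```

```text
pos [0.4848 0.1751 0.2084] yaw 71.6 shift [ 0.1441 -0.0155 -0.0034] spin 0.2 w 0.213
lane [(0.58, 332, 86, [0.5346, 0.2842, 0.0])]
short_lane [(0.74, 206, 142, [0.4041, 0.2752, 0.0])]
lane_1_mid [(0.72, 259, 10, [0.4965, 0.3619, 0.046])]
lane_2_mid [(0.87, 384, 142, [0.5605, 0.2215, 0.027])]
```

View pics/w4.png

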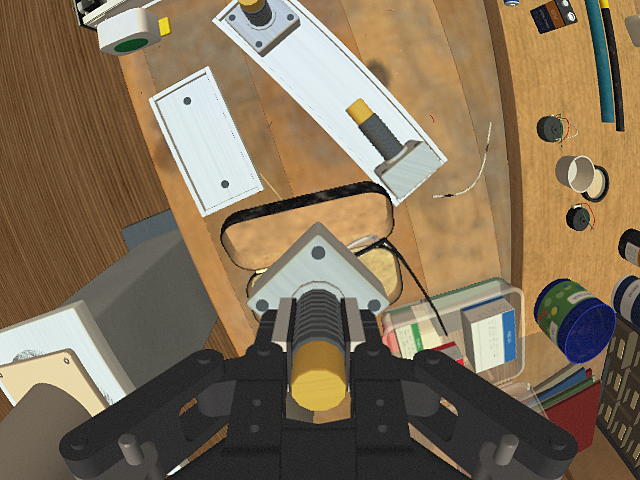

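The wrist view shows the unit held with its foot diagonal. The long lane's near end has corners (447,160) and (396,205), and the fallen one lies at (385,145) with its button up-left at (357,110). The short lane's corners are (150,97), (210,67), (263,190) and (205,217).

Run:
```python
from h import *
p=r.grab_frame("wrist")
g=lambda *a:[at(p,u,v,.01,True)[:2].round(4).tolist() for u,v in a]
print("lane end",g((447,160),(396,205)),"left edge",g((213,20),(300,107)),"right",g((295,5),(370,80)))
print("short",g((150,97),(210,67),(263,190),(205,217)))
print("lane1 foot top corners",[at(p,u,v,.029,True)[:2].round(4).tolist() for u,v in((299,17),(262,53),(225,17))])
print("lane2 foot top (z .051)",[at(p,u,v,.051,True)[:2].round(4).tolist() for u,v in((420,141),(442,160))],"button",at(p,357,108,.027,True)[:2])
```

```text
lane end [[0.6178, 0.185], [0.5577, 0.1576]] left edge [[0.4521, 0.3814], [0.5008, 0.272]] right [[0.5275, 0.3664], [0.5687, 0.2766]]
short [[0.3691, 0.336], [0.4351, 0.338], [0.4432, 0.2107], [0.3794, 0.2052]]
lane1 foot top corners [[0.5262, 0.3478], [0.4861, 0.3273], [0.4662, 0.3722]]
lane2 foot top (z .051) [[0.5865, 0.2143], [0.6007, 0.1939]] button [0.54739248 0.25494168]
```

Run:
```python
from h import *
p=r.grab_frame("wrist")
s=r.get_state();print(at(p,319,376,s["position"][2]+.0528,True),"foot corner",at(p,318,222,s["position"][2]+.0528-.06,True))
go(.521,.310,.2115,70.6)
```

```text
[0.48940942 0.18189514 0.26259427] foot corner [0.49898722 0.21188672 0.20259427]
pos [0.4855 0.1724 0.2098] yaw 71.4 shift [ 0.1417 -0.0103 -0.0019] spin 0.8 w 0.218
```

Run:
```python
from h import *
p=r.grab_frame("wrist")
s=r.get_state();z=s["position"][2]
M=R.from_quat(s["tcp_rot"]).as_matrix()
for u,v in((263,306),(376,310),(318,253)): print((M.T@(at(p,u,v,z-.0072,True)-s["position"])).round(4))
print((M.T@(at(p,319,388,z+.0528,True)-s["position"])).round(4))
```

```text
[ 0.0023 -0.0246  0.0072]
[0.0003 0.0268 0.0072]
[0.0279 0.0003 0.0072]
[ 0.0051  0.0007 -0.0528]
```

Request:
servo_tool(gripper=[1, 1, 1, 1, 1, 1, 1, 1, 1, 1], linear=[[0.04, -0.003, 0], [0.08, -0.006, 0], [0.115, -0.009, 0], [0.135, -0.01, 0.02], [0.14, -0.01, 0.06], [0.14, -0.01, 0.1], [0.14, -0.01, 0.13], [0.14, -0.01, 0.13], [0.14, -0.01, 0.13], [0.14, -0.01, 0.13]], spin=[0, 0, 0, 0, 0, 0, 0, 0, 0, 0])

```text
t: 21.75
position: [0.5231, 0.3097, 0.0839]
tcp_rot: [0.812, 0.584, 0.002, 0.0]
contact_force: [-0.1, -0.1, -1.7]
width: 0.219
gripper_force: 59.0
```

Run:
```python
from h import *
p=r.grab_frame("wrist");save(p,"w5");go(.521-.0007,.310-.002,.037,70.6)
```

```text
pos [0.5232 0.3099 0.0842] yaw 71.4 shift [-0.0029 -0.0023  0.0472] spin 0.8 w 0.215
```

View pics/w5.png

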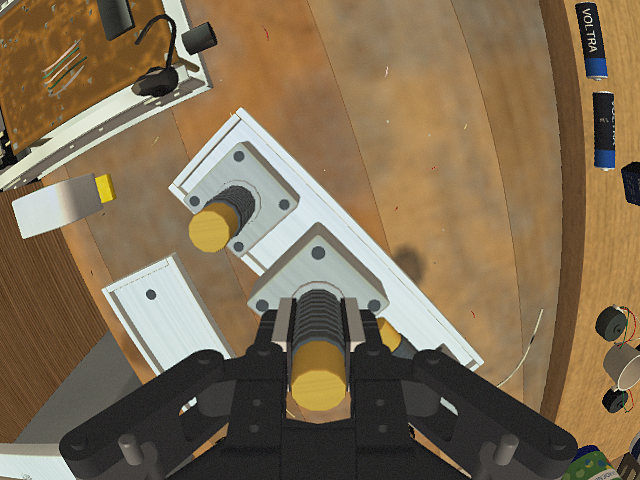

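The unit hovers over the free stretch of the lane, with its foot edge parallel to the rail and lane_1 at (245,195) clear. Next I lower it.

Request:
servo_tool(gripper=[1, 1, 1, 1, 1, 1, 1, 1, 1, 1], linear=[[-0.002, -0.002, 0.01], [-0.002, -0.002, 0.025], [-0.002, -0.002, 0.035], [-0.002, -0.002, 0.04], [-0.002, -0.002, 0.043], [-0.002, -0.002, 0.045], [-0.002, -0.002, 0.0465], [-0.002, -0.002, 0.0465], [-0.002, -0.002, 0.0465], [-0.002, -0.002, 0.0465]], spin=[0, 0, 0, 0, 0, 0, 0, 0, 0, 0])

```text
t: 22.8
position: [0.519, 0.3085, 0.0362]
tcp_rot: [0.812, 0.584, 0.0, 0.0]
contact_force: [-5.1, -2.8, 8.6]
width: 0.214
gripper_force: 60.3
```

Request:
servo_tool(gripper=[0.35, 0.35, 0.35, 0.35, 0.35, 0.35, 0.35, 0.35, 0.35, 0.35], linear=[[0, 0, 0], [0, 0, 0], [0, 0, 0], [0, 0, -0.01], [0, 0, -0.03], [0, 0, -0.06], [0, 0, -0.09], [0, 0, -0.125], [0, 0, -0.125], [0, 0, -0.125]], spin=[0, 0, 0, 0, 0, 0, 0, 0, 0, 0])

```text
t: 23.8
position: [0.5196, 0.3087, 0.1616]
tcp_rot: [0.812, 0.584, 0.002, 0.0]
contact_force: [-0.4, -0.7, -0.6]
width: 0.646
gripper_force: 0.0
```

Request:
servo_tool(gripper=[0.35, 0.35, 0.35, 0.35, 0.35, 0.35, 0.35, 0.35, 0.35, 0.35], linear=[[-0.02, 0.02, 0], [-0.045, 0.0475, 0], [-0.045, 0.0475, 0], [-0.045, 0.0475, 0], [-0.045, 0.0475, 0], [-0.045, 0.0475, 0], [-0.045, 0.0475, 0], [-0.045, 0.0475, 0], [-0.045, 0.0475, 0], [-0.045, 0.0475, 0]], spin=[-8, -16, -24, -32, -40, -44, -44, -44, -44, -44])

```text
t: 24.8
position: [0.5492, 0.2504, 0.1592]
tcp_rot: [0.534, 0.845, -0.0, -0.0]
contact_force: [-0.2, -0.1, 0.1]
width: 0.651
gripper_force: 0.0
```

Run:
```python
from h import *
p=r.grab_frame("wrist");save(p,"w6");go(.5496,.2505,.016,115.6)
for l,z in(("lane",0),("lane_1_mid",.046),("lane_2_mid",.027)): print(l,find(p,l,z,True))
print(*yellow(p,(0,0,640,480),.027),sep="\n")
```

```text
pos [0.5493 0.2505 0.1594] yaw 115.4 shift [-1.000e-04  3.000e-04  1.434e-01] spin -0.2 w 0.649
lane [(0.79, 322, 177, [0.5362, 0.2877, 0.0])]
lane_1_mid [(0.89, 316, 65, [0.4959, 0.3615, 0.046])]
lane_2_mid [(0.65, 315, 271, [0.5616, 0.221, 0.027])]
([300, 38, 30, 28, 517], [313.8, 52.5], [0.489, 0.3722])
([301, 135, 31, 30, 663], [315.9, 149.6], [0.5215, 0.3074])
([307, 218, 22, 24, 428], [317.4, 230.1], [0.5488, 0.2524])
([599, 299, 11, 14, 77], [604.5, 305.2], [0.8579, 0.3116])
```

View pics/w6.png

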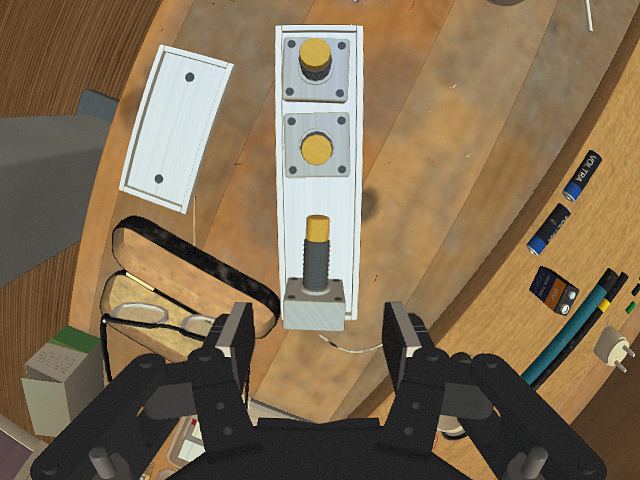

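The view shows E standing flat between lane_1 (315,70) and the fallen one. The fallen one's button is at (317,230) and its neck at (316,265), aligned with the tool. I'll grip lightly just at the neck's end so the foot can swing down when lifted.

Request:
servo_tool(gripper=[0.35, 0.35, 0.35, 0.35, 0.35, 0.35, 0.35, 1, 1, 1], linear=[[0, 0, 0.04], [0, 0, 0.08], [0, 0, 0.11], [0, 0, 0.13], [0, 0, 0.14], [0, 0, 0.1435], [0, 0, 0.1435], [0, 0, 0.1435], [0, 0, 0.1435], [0, 0, 0.1435]], spin=[0, 0, 0, 0, 0, 0, 0, 0, 0, 0], newtons=20)

```text
t: 26.0
position: [0.5501, 0.2508, 0.0172]
tcp_rot: [0.534, 0.846, 0.001, 0.0]
contact_force: [-0.2, 1.3, 1.7]
width: 0.217
gripper_force: 19.3
```

Request:
servo_tool(gripper=[1, 1, 1, 1, 1, 1, 1, 1, 1, 1], linear=[[0, 0, 0], [0, 0, 0], [0, 0, -0.005], [0, 0, -0.015], [0, 0, -0.025], [0, 0, -0.035], [0, 0, -0.045], [0, 0, -0.055], [0, 0, -0.065], [0, 0, -0.07]], spin=[0, 0, 0, 0, 0, 0, 0, 0, 0, 0])

```text
t: 27.0
position: [0.55, 0.2506, 0.0876]
tcp_rot: [0.534, 0.846, 0.001, 0.001]
contact_force: [0.1, 0.5, -2.3]
width: 0.216
gripper_force: 22.8
```

Run:
```python
from h import *
p=r.grab_frame("wrist");save(p,"w7");go(.5496,.2505,.016,115.6);print(r.get_state()["contact_force"])
```

```text
pos [0.5503 0.2508 0.0881] yaw 115.5 shift [ 0.0001 -0.001   0.0721] spin -0.1 w 0.218
[ 1.17293846  0.90542133 -1.96064374]
```

View pics/w7.png

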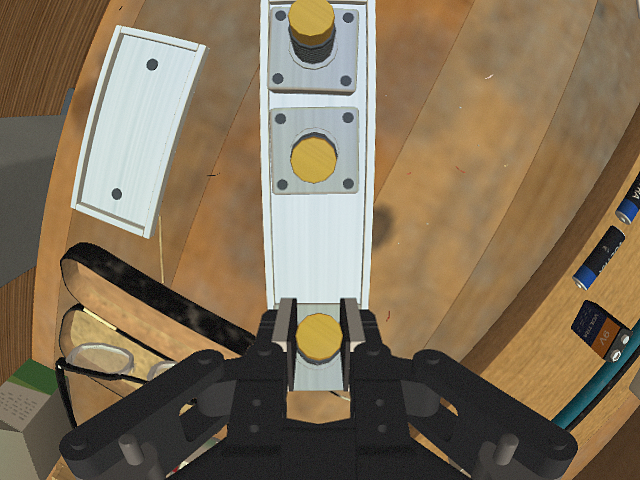

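The plunger swung down foot-first. Its button faces up at (320,337) with the foot below it. I'll shift it along the lane and set it down.

Request:
servo_tool(gripper=[1, 1, 1, 1, 1, 1, 1, 1, 1, 1], linear=[[-0.01, 0, 0], [-0.025, 0, 0], [-0.035, 0, 0], [-0.035, 0, 0.005], [-0.035, 0, 0.01], [-0.035, 0, 0.015], [-0.035, 0, 0.02], [-0.035, 0, 0.024], [-0.035, 0, 0.027], [-0.035, 0, 0.028]], spin=[0, 0, 0, 0, 0, 0, 0, 0, 0, 0])

```text
t: 28.05
position: [0.565, 0.2207, 0.0607]
tcp_rot: [0.533, 0.846, 0.001, 0.0]
contact_force: [-10.5, 2.3, 21.7]
width: 0.214
gripper_force: 26.9
```

Run:
```python
from h import *
p=r.grab_frame("wrist");q=r.grab_frame("scene")
a=np.hstack([p["frame"][240:480,200:440],cv2.resize(q["frame"][200:260,270:345],(300,240),interpolation=cv2.INTER_CUBIC)])
cv2.imwrite("pics/w8.png",a[:,:,::-1]);go(.5496,.2505,.016,115.6);print(r.get_state()["contact_force"])
```

```text
pos [0.565  0.2206 0.0608] yaw 115.5 shift [ 0.0336 -0.0011  0.0449] spin -0.1 w 0.214
[-8.44992225  1.92202597 17.17145826]
```

View pics/w8.png

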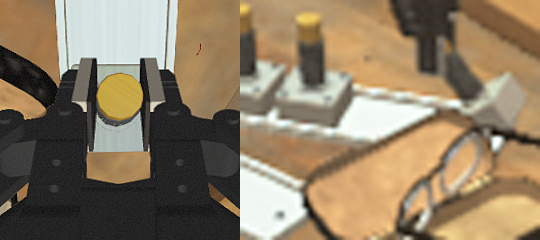

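The scene view shows the plunger leaning about 40°, with its lowest edge on the lane floor. I'll hook that edge against the lane's end rail and push the grip −y, so the rail rotates it upright.

Request:
servo_tool(gripper=[1, 1, 1, 1, 1, 1, 1, 1, 1, 1], linear=[[0, 0, -0.003], [-0.008, 0, -0.003], [-0.016, 0, -0.003], [-0.024, 0, -0.003], [-0.03, 0, -0.003], [-0.036, 0, -0.004], [-0.042, 0, -0.005], [-0.048, 0, -0.005], [-0.054, 0, -0.005], [-0.054, 0, -0.005]], spin=[0, 0, 0, 0, 0, 0, 0, 0, 0, 0])

```text
t: 29.15
position: [0.5885, 0.1694, 0.0633]
tcp_rot: [0.534, 0.845, 0.0, 0.0]
contact_force: [-1.6, 2.4, 6.6]
width: 0.215
gripper_force: 32.7
```

Run:
```python
from h import *
p=r.grab_frame("wrist");q=r.grab_frame("scene")
a=np.hstack([p["frame"][240:480,200:440],cv2.resize(q["frame"][190:260,280:365],(340,240),interpolation=cv2.INTER_CUBIC)])
cv2.imwrite("pics/w9.png",a[:,:,::-1]);go(.5496,.2505,.016,115.6);print(r.get_state()["contact_force"])
```

```text
pos [0.5883 0.1698 0.0634] yaw 115.5 shift [ 0.0895 -0.0003  0.0473] spin -0.1 w 0.214
[-1.33166278  1.86458052  5.725546  ]
```

View pics/w9.png

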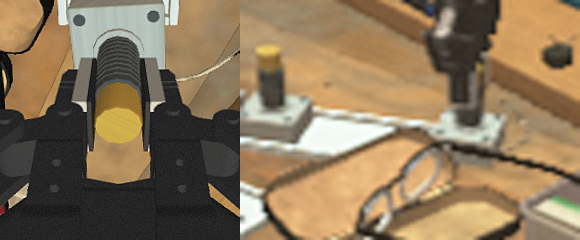

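Now it stands essentially upright over the lane end: in the scene view the foot is flat at (470,130) of the crop. I'll lift it slightly, shift it inward off the rail and lower it.

Request:
servo_tool(gripper=[1, 1, 1, 1, 1, 1, 1, 1, 1, 1], linear=[[0, 0, -0.012], [0.012, 0, -0.015], [0.026, 0, -0.015], [0.036, 0, -0.013], [0.036, 0, -0.009], [0.036, 0, -0.005], [0.036, 0, -0.001], [0.036, 0, 0.002], [0.036, 0, 0.003], [0.036, 0, 0.003]], spin=[0, 0, 0, 0, 0, 0, 0, 0, 0, 0])

```text
t: 30.25
position: [0.5721, 0.2022, 0.0597]
tcp_rot: [0.534, 0.845, -0.0, -0.0]
contact_force: [-0.1, -0.6, -3.1]
width: 0.218
gripper_force: 32.0
```

Run:
```python
from h import *
p=r.grab_frame("wrist");q=r.grab_frame("scene")
a=np.hstack([p["frame"][240:480,200:440],cv2.resize(q["frame"][190:260,280:365],(340,240),interpolation=cv2.INTER_CUBIC)])
cv2.imwrite("pics/w10.png",a[:,:,::-1]);go(.5496,.2505,.016,115.6);print(r.get_state()["contact_force"])
```

```text
pos [0.5724 0.2024 0.0601] yaw 115.5 shift [0.0532 0.0001 0.0441] spin -0.1 w 0.217
[ 0.15649672  0.72768162 -2.12485444]
```

View pics/w10.png

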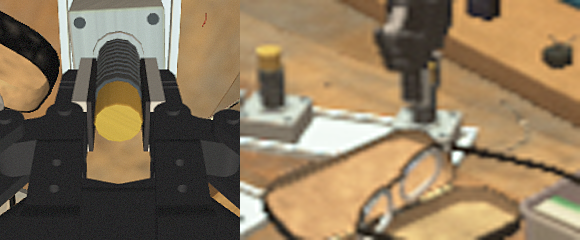

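Request:
servo_tool(gripper=[1, 1, 1, 1, 1, 1, 1, 1, 1, 1], linear=[[0, 0, 0.001], [0, 0, 0.002], [0, 0, 0.003], [0, 0, 0.004], [0, 0, 0.005], [0, 0, 0.006], [0, 0, 0.006], [0, 0, 0.006], [0, 0, 0.006], [0, 0, 0.006]], spin=[0, 0, 0, 0, 0, 0, 0, 0, 0, 0])

```text
t: 31.35
position: [0.5727, 0.2029, 0.0566]
tcp_rot: [0.534, 0.846, 0.0, 0.0]
contact_force: [-9.4, -1.7, 16.2]
width: 0.216
gripper_force: 33.7
```

Contact. I release and rise; the pads bracket the neck, so it can rock flat.

Request:
servo_tool(gripper=[0.7, 0.7, 0.7, 0.7, 0.4, 0.4, 0.4, 0.4, 0.4, 0.4], linear=[[0, 0, 0], [0, 0, 0], [0, 0, 0], [0, 0, 0], [0, 0, -0.01], [0, 0, -0.03], [0, 0, -0.06], [0, 0, -0.09], [0, 0, -0.12], [0, 0, -0.15]], spin=[0, 0, 0, 0, 0, 0, 0, 0, 0, 0])

```text
t: 32.35
position: [0.5721, 0.2026, 0.2061]
tcp_rot: [0.534, 0.846, 0.0, 0.0]
contact_force: [-0.5, -0.2, 0.0]
width: 0.6
gripper_force: 0.0
```

Run:
```python
from h import *
p=r.grab_frame("wrist");save(p,"w11")
go(.4579,-.1787,.2115,43.4)
print(*yellow(p,(0,0,640,480),.087),sep="\n")
```

```text
pos [0.5747 0.2033 0.2126] yaw 115.5 shift [-0.2946 -0.2697 -0.0007] spin 72.1 w 0.599
([305, 0, 21, 6, 76], [314.6, 2.1], [0.4972, 0.3567])
([304, 59, 25, 24, 382], [315.6, 71.1], [0.5201, 0.3103])
([308, 229, 22, 23, 408], [318.6, 239.9], [0.5743, 0.2016])
([585, 236, 10, 13, 75], [589.6, 241.7], [0.796, 0.3063])
```

View pics/w11.png

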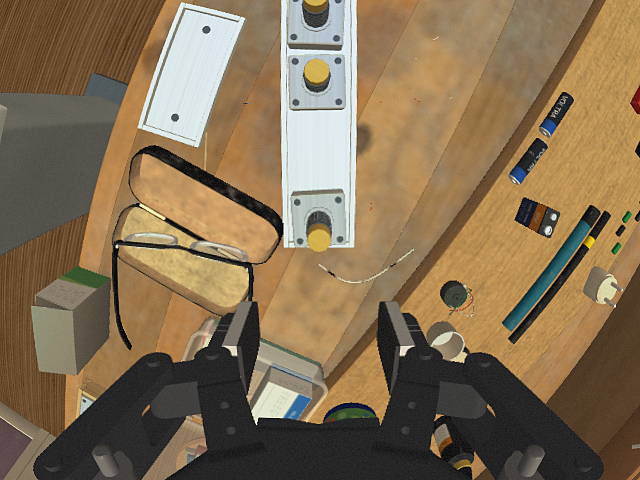

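lane_2 now stands upright at (318,220), inside the lane's end. The gap between it and E (316,80) is free for A, so I go to A.

Request:
servo_tool(gripper=[0.4, 0.4, 0.4, 0.4, 0.4, 0.4, 0.4, 0.4, 0.4, 0.4], linear=[[-0.02, -0.02, 0], [-0.055, -0.05, 0], [-0.09, -0.08, 0], [-0.125, -0.11, 0], [-0.16, -0.145, 0], [-0.195, -0.18, 0], [-0.23, -0.21, 0], [-0.265, -0.243, 0], [-0.2945, -0.2705, 0], [-0.2945, -0.2705, 0]], spin=[8, 16, 24, 32, 40, 48, 56, 64, 72, 72])

```text
t: 33.4
position: [0.4532, -0.1839, 0.2047]
tcp_rot: [0.931, 0.366, -0.0, 0.001]
contact_force: [0.3, 0.9, 0.1]
width: 0.598
gripper_force: 0.0
```

Request:
servo_tool(gripper=[0.4, 0.4, 0.4, 0.4, 0.4, 0.4, 0.4, 0.4, 0.4, 0.4], linear=[[0, 0, 0.02], [0, 0, 0.05], [0, 0, 0.08], [0, 0, 0.08], [0, 0, 0.08], [0, 0, 0.08], [0, 0, 0.08], [0, 0, 0.08], [0, 0, 0.08], [0, 0, 0.08]], spin=[0, 0, 0, 0, 0, 0, 0, 0, 0, 0])

```text
t: 34.4
position: [0.4548, -0.1797, 0.1244]
tcp_rot: [0.929, 0.37, 0.0, 0.0]
contact_force: [0.4, -0.1, -0.5]
width: 0.601
gripper_force: 0.0
```

Run:
```python
from h import *
p=r.grab_frame("wrist");save(p,"w12")
go(.4582,-.178,.0365,43.4)
print(*yellow(p,(0,0,640,480),.088),sep="\n")
```

```text
pos [ 0.4547 -0.1797  0.1242] yaw 43.5 shift [0.0037 0.0011 0.0877] spin 0.1 w 0.6
([302, 259, 33, 30, 727], [318.5, 274.0], [0.4596, -0.1758])
([259, 319, 12, 25, 208], [264.0, 331.3], [0.413, -0.1778])
([365, 319, 13, 25, 203], [371.8, 331.3], [0.4547, -0.2219])
([359, 411, 25, 14, 131], [372.8, 415.1], [0.4106, -0.2714])
```

Request:
servo_tool(gripper=[0.4, 0.4, 0.4, 0.4, 0.4, 0.4, 1, 1, 1, 1], linear=[[0.004, 0.001, 0.02], [0.004, 0.001, 0.05], [0.004, 0.001, 0.07], [0.004, 0.001, 0.083], [0.004, 0.001, 0.0875], [0.004, 0.001, 0.0875], [0.004, 0.001, 0.0875], [0.004, 0.001, 0.0875], [0.004, 0.001, 0.0875], [0.004, 0.001, 0.0875]], spin=[0, 0, 0, 0, 0, 0, 0, 0, 0, 0], newtons=60)

```text
t: 35.45
position: [0.4592, -0.1781, 0.0379]
tcp_rot: [0.929, 0.37, 0.001, 0.001]
contact_force: [-1.6, 0.9, 6.2]
width: 0.211
gripper_force: 58.5
```

Request:
servo_tool(gripper=[1, 1, 1, 1, 1, 1, 1, 1, 1, 1], linear=[[0, 0, 0], [0, 0, -0.01], [0, 0, -0.02], [0, 0, -0.04], [0, 0, -0.07], [0, 0, -0.11], [0, 0, -0.15], [0, 0, -0.175], [0, 0, -0.175], [0, 0, -0.175]], spin=[0, 0, 0, 0, 0, 0, 0, 0, 0, 0])

```text
t: 36.45
position: [0.4584, -0.1777, 0.2119]
tcp_rot: [0.929, 0.37, 0.0, 0.001]
contact_force: [-0.3, 0.6, -2.7]
width: 0.217
gripper_force: 58.8
```

```bash
cat >> h.py <<'E'
def holes():
    "foot of a held unit: axis offset (tool x,y) and twist from its dark corner holes"
    p=r.grab_frame("wrist");s=r.get_state();M=R.from_quat(s["tcp_rot"]).as_matrix();z=s["position"][2]-.0072
    g=cv2.cvtColor(p["frame"],cv2.COLOR_RGB2GRAY)
    for (u0,v0) in((263,306),(376,310),(318,253)):
        w=g[v0-14:v0+15,u0-14:u0+15];m=(w<95).astype(np.uint8)
        n,_,st,c=cv2.connectedComponentsWithStats(m)
        for i in range(1,n):
            if 25<st[i,4]<250:
                u,v=c[i]+[u0-14,v0-14];print("hole",u.round(1),v.round(1),st[i,4],(M.T@(at(p,u,v,z,True)-s["position"])).round(4)[:2])
    return p
E
python3 - <<'E'
from h import *
p=holes();save(p,"w13");go(.547,.256,.2115,70.6)
print(r.get_state()["contact_force"])
E
```

```text
hole 261.1 304.6 28 [ 0.0026 -0.0251]
hole 265.2 315.2 206 [-0.0029 -0.0235]
hole 369.1 316.4 224 [-0.0036  0.0248]
hole 317.8 252.5 34 [0.028  0.0009]
pos [ 0.4576 -0.1773  0.2104] yaw 43.5 shift [ 0.363  -0.2529 -0.0009] spin -27.1 w 0.218
[-0.32553623  0.09013173 -2.94770681]
```

Request:
servo_tool(gripper=[1, 1, 1, 1, 1, 1, 1, 1, 1, 1], linear=[[0.02, -0.014, 0], [0.055, -0.038, 0], [0.095, -0.066, 0], [0.135, -0.094, 0], [0.175, -0.122, 0], [0.215, -0.15, 0], [0.255, -0.178, 0], [0.295, -0.206, 0], [0.33, -0.231, 0], [0.361, -0.2525, 0]], spin=[-3, -6, -9, -12, -15, -18, -21, -24, -27.5, -27.5])

```text
t: 37.5
position: [0.545, 0.256, 0.2084]
tcp_rot: [0.813, 0.582, -0.002, -0.001]
contact_force: [0.3, -0.9, -2.6]
width: 0.217
gripper_force: 58.9
```

Request:
servo_tool(gripper=[1, 1, 1, 1, 1, 1, 1, 1, 1, 1], linear=[[0, 0, 0], [0, 0, 0.01], [0, 0, 0.04], [0, 0, 0.07], [0, 0, 0.1], [0, 0, 0.11], [0, 0, 0.11], [0, 0, 0.11], [0, 0, 0.11], [0, 0, 0.11]], spin=[0, 0, 0, 0, 0, 0, 0, 0, 0, 0])

```text
t: 38.5
position: [0.5477, 0.2544, 0.1035]
tcp_rot: [0.814, 0.581, 0.002, 0.0]
contact_force: [-0.2, -0.8, -3.6]
width: 0.213
gripper_force: 59.0
```

Run:
```python
from h import *
p=holes();save(p,"w14");go(.5463,.2545,.0365,70.8)
print(*yellow(p,(0,0,640,480),.089),sep="\n")
```

```text
hole 318.0 253.4 128 [0.0276 0.0008]
pos [0.5475 0.2544 0.1032] yaw 71.0 shift [-0.0004 -0.0013  0.0667] spin 0.2 w 0.218
([116, 110, 31, 37, 904], [130.8, 128.2], [0.4959, 0.3616])
([62, 118, 14, 26, 254], [68.6, 129.9], [0.4622, 0.3768])
([200, 192, 36, 38, 1069], [217.6, 211.0], [0.5209, 0.311])
([292, 369, 53, 41, 1684], [317.9, 389.7], [0.531, 0.2039])
```

View pics/w14.png

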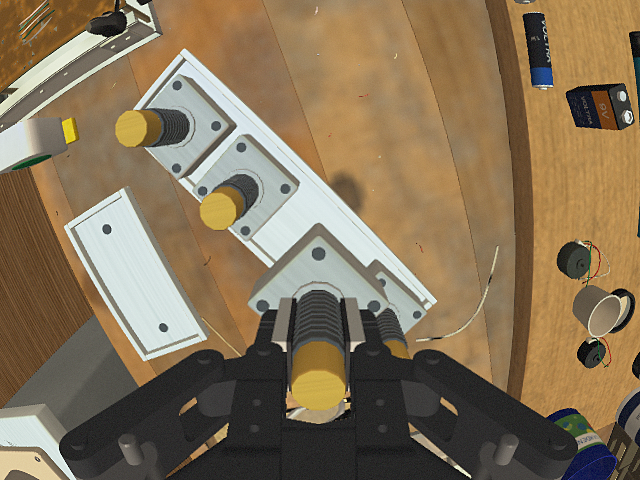

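A hovers over the gap between E (245,185) and lane_2 (395,300), with its edges parallel to the rails. I lower it, and from here on I check by numbers since the picture budget is used.

Request:
servo_tool(gripper=[1, 1, 1, 1, 1, 1, 1, 1, 1, 1], linear=[[0, -0.001, 0.02], [0, -0.001, 0.04], [0, -0.001, 0.052], [0, -0.001, 0.058], [0, -0.001, 0.062], [0, -0.001, 0.065], [0, -0.001, 0.0665], [0, -0.001, 0.0665], [0, -0.001, 0.0665], [0, -0.001, 0.0665]], spin=[0, 0, 0, 0, 0, 0, 0, 0, 0, 0])

```text
t: 39.55
position: [0.5463, 0.2546, 0.0369]
tcp_rot: [0.814, 0.581, 0.001, 0.0]
contact_force: [-4.4, -1.4, 5.2]
width: 0.214
gripper_force: 59.9
```

Request:
servo_tool(gripper=[0.65, 0.65, 0.65, 0.65, 0.65, 0.65, 0.65, 0.65, 0.4, 0.4], linear=[[0, 0, 0], [0, 0, 0], [0, 0, 0], [0, 0, -0.01], [0, 0, -0.03], [0, 0, -0.06], [0, 0, -0.1], [0, 0, -0.14], [0, 0, -0.175], [0, 0, -0.175]], spin=[0, 0, 0, 0, 0, 0, 0, 0, 0, 0])

```text
t: 40.55
position: [0.5489, 0.2556, 0.2183]
tcp_rot: [0.814, 0.581, 0.006, 0.002]
contact_force: [0.8, -0.1, 0.8]
width: 0.596
gripper_force: 0.0
```

Run:
```python
from h import *
p=r.grab_frame("wrist");go(.4568,-.2272,.2115,43.4)
print(*yellow(p,(0,0,640,480),.087),sep="\n")
for l,z in(("short_lane",0),("lane_2_mid",.046),("tape_measure_mid",.025)): print(l,find(p,l,z,True))
```

```text
pos [0.5477 0.2552 0.2149] yaw 71.0 shift [-0.4856  0.0713  0.0015] spin 27.6 w 0.596
([569, 76, 9, 12, 83], [573.6, 81.2], [0.8034, 0.3148])
([191, 118, 21, 23, 359], [201.4, 129.1], [0.4951, 0.3619])
([128, 120, 12, 19, 158], [133.5, 128.9], [0.4422, 0.3852])
([245, 169, 22, 22, 392], [255.6, 179.7], [0.5205, 0.3109])
([303, 223, 22, 23, 370], [313.6, 234.4], [0.5474, 0.2565])
([357, 276, 21, 20, 323], [367.3, 285.7], [0.5743, 0.2014])
short_lane [(0.64, 177, 237, [0.401, 0.2779, 0.0])]
lane_2_mid [(0.94, 361, 269, [0.5738, 0.2001, 0.046])]
tape_measure_mid [(0.93, 105, 135, [0.38, 0.4062, 0.025])]
```

Request:
servo_tool(gripper=[0.4, 0.4, 0.4, 0.4, 0.4, 0.4, 0.4, 0.4, 0.4, 0.4], linear=[[-0.03, 0.004, 0], [-0.08, 0.012, 0], [-0.13, 0.019, 0], [-0.18, 0.026, 0], [-0.23, 0.034, 0], [-0.28, 0.041, 0], [-0.33, 0.049, 0], [-0.38, 0.056, 0], [-0.43, 0.063, 0], [-0.4845, 0.0715, 0]], spin=[3, 6, 9, 12, 15, 18, 21, 24, 27.5, 27.5])

```text
t: 41.75
position: [0.4552, -0.219, 0.2083]
tcp_rot: [0.929, 0.369, -0.001, -0.001]
contact_force: [0.7, 0.6, 0.0]
width: 0.601
gripper_force: 0.0
```

Request:
servo_tool(gripper=[0.4, 0.4, 0.4, 0.4, 0.4, 0.4, 0.4, 0.4, 0.4, 0.4], linear=[[0, 0, 0.01], [0, 0, 0.04], [0, 0, 0.08], [0, 0, 0.085], [0, 0, 0.085], [0, 0, 0.085], [0, 0, 0.085], [0, 0, 0.085], [0, 0, 0.085], [0, 0, 0.085]], spin=[0, 0, 0, 0, 0, 0, 0, 0, 0, 0])

```text
t: 42.75
position: [0.4572, -0.2178, 0.1256]
tcp_rot: [0.929, 0.37, 0.0, 0.0]
contact_force: [0.3, 0.1, 0.2]
width: 0.605
gripper_force: 0.0
```

Run:
```python
from h import *
p=r.grab_frame("wrist")
go(.4568,-.2272,.0365,43.4)
print(*yellow(p,(0,0,640,480),.088),sep="\n")
```

```text
pos [ 0.4571 -0.2177  0.1254] yaw 43.5 shift [-0.0067  0.0066  0.0889] spin 0.1 w 0.601
([187, 276, 30, 28, 573], [200.9, 290.2], [0.4095, -0.1743])
([313, 277, 32, 29, 696], [328.9, 291.2], [0.4582, -0.2252])
([313, 382, 28, 21, 437], [326.5, 392.4], [0.4066, -0.2734])
```

Request:
servo_tool(gripper=[0.4, 0.4, 0.4, 0.4, 0.4, 0.4, 0.4, 1, 1, 1], linear=[[-0.0065, 0.0065, 0], [-0.0065, 0.0065, 0.02], [-0.0065, 0.0065, 0.05], [-0.0065, 0.0065, 0.07], [-0.0065, 0.0065, 0.083], [-0.0065, 0.0065, 0.0885], [-0.0065, 0.0065, 0.0885], [-0.0065, 0.0065, 0.0885], [-0.0065, 0.0065, 0.0885], [-0.0065, 0.0065, 0.0885]], spin=[0, 0, 0, 0, 0, 0, 0, 0, 0, 0], newtons=60)

```text
t: 43.8
position: [0.4575, -0.2274, 0.0379]
tcp_rot: [0.929, 0.37, 0.001, 0.001]
contact_force: [-1.6, 0.6, 5.8]
width: 0.218
gripper_force: 58.4
```

Request:
servo_tool(gripper=[1, 1, 1, 1, 1, 1, 1, 1, 1, 1], linear=[[0, 0, 0], [0, 0, 0], [0, 0, -0.01], [0, 0, -0.03], [0, 0, -0.06], [0, 0, -0.1], [0, 0, -0.14], [0, 0, -0.175], [0, 0, -0.175], [0, 0, -0.175]], spin=[0, 0, 0, 0, 0, 0, 0, 0, 0, 0])

```text
t: 44.8
position: [0.4571, -0.2271, 0.2127]
tcp_rot: [0.929, 0.37, 0.001, 0.001]
contact_force: [0.4, -0.1, -2.8]
width: 0.216
gripper_force: 58.9
```

Run:
```python
from h import *
p=holes();go(.402,.301,.2115,49)
print(r.get_state()["contact_force"])
```

```text
hole 268.6 315.3 155 [-0.0031 -0.0218]
hole 370.4 317.9 240 [-0.0046  0.0256]
pos [ 0.4562 -0.2266  0.2109] yaw 43.5 shift [ 3.237e-01 -4.201e-01 -3.000e-04] spin -5.5 w 0.215
[-0.52907518  0.44245003 -2.74362852]
```

Request:
servo_tool(gripper=[1, 1, 1, 1, 1, 1, 1, 1, 1, 1], linear=[[0.015, -0.02, 0], [0.045, -0.06, 0], [0.075, -0.1, 0], [0.105, -0.138, 0], [0.135, -0.176, 0], [0.165, -0.214, 0], [0.195, -0.253, 0], [0.225, -0.292, 0], [0.25, -0.325, 0], [0.275, -0.357, 0]], spin=[-1, -2, -3, -4, -5, -5.5, -5.5, -5.5, -5.5, -5.5])

```text
t: 45.85
position: [0.4085, 0.2229, 0.2091]
tcp_rot: [0.91, 0.415, -0.002, -0.0]
contact_force: [-0.1, -0.7, -1.9]
width: 0.217
gripper_force: 59.1
```

Run:
```python
from h import *
p=r.grab_frame("wrist")
print(find(p,"short_lane",0,True))
for q in r.cut_out(p,"short_lane")[:1]:
    c=max(cv2.findContours(q["mask"].astype(np.uint8),0,2)[0],key=cv2.contourArea)[:,0]
    w=np.array([at(p,u,v,.01,True)[:2] for u,v in c],np.float32);k=cv2.minAreaRect(w*1000);print(q["score"],k)
go(.402,.301,.2115,49)
```

```text
[(0.67, 279, 174, [0.4036, 0.2744, 0.0])]
0.62 ((405.0929260253906, 275.0555419921875), (70.028076171875, 130.25), 4.871547222137451)
pos [0.4085 0.223  0.2091] yaw 49.2 shift [ 0.0548 -0.0558 -0.0025] spin 0.2 w 0.216
```

Request:
servo_tool(gripper=[1, 1, 1, 1, 1, 1, 1, 1, 1, 1], linear=[[0.03, -0.032, 0], [0.056, -0.061, 0.02], [0.056, -0.061, 0.05], [0.056, -0.061, 0.08], [0.056, -0.061, 0.11], [0.056, -0.061, 0.13], [0.056, -0.061, 0.13], [0.056, -0.061, 0.13], [0.056, -0.061, 0.13], [0.056, -0.061, 0.13]], spin=[-0.4, -0.4, -0.4, -0.4, -0.4, -0.4, -0.4, -0.4, -0.4, -0.4])

```text
t: 47.0
position: [0.4024, 0.3041, 0.0831]
tcp_rot: [0.909, 0.418, 0.001, -0.0]
contact_force: [0.2, 0.1, -1.8]
width: 0.215
gripper_force: 59.5
```

Run:
```python
from h import *
p=holes();go(.4014,.3029,.0365,49.6)
```

```text
hole 250.9 312.2 32 [-0.001  -0.0305]
hole 318.1 252.9 124 [0.028  0.0004]
pos [0.4023 0.3041 0.083 ] yaw 49.4 shift [-0.0016  0.0001  0.0465] spin -0.2 w 0.218
```

Request:
servo_tool(gripper=[1, 1, 1, 1, 1, 1, 1, 1, 1, 1], linear=[[-0.0015, 0, 0.01], [-0.0015, 0, 0.025], [-0.0015, 0, 0.035], [-0.0015, 0, 0.04], [-0.0015, 0, 0.043], [-0.0015, 0, 0.045], [-0.0015, 0, 0.0465], [-0.0015, 0, 0.0465], [-0.0015, 0, 0.0465], [-0.0015, 0, 0.0465]], spin=[0, 0, 0, 0, 0, 0, 0, 0, 0, 0])

```text
t: 48.05
position: [0.4007, 0.3029, 0.0369]
tcp_rot: [0.909, 0.418, 0.0, -0.0]
contact_force: [-7.1, -4.9, 14.2]
width: 0.217
gripper_force: 61.1
```

Request:
servo_tool(gripper=[0.65, 0.65, 0.65, 0.65, 0.65, 0.65, 0.65, 0.65, 0.4, 0.4], linear=[[0, 0, 0], [0, 0, 0], [0, 0, 0], [0, 0, -0.01], [0, 0, -0.03], [0, 0, -0.06], [0, 0, -0.1], [0, 0, -0.14], [0, 0, -0.175], [0, 0, -0.175]], spin=[0, 0, 0, 0, 0, 0, 0, 0, 0, 0])

```text
t: 49.05
position: [0.4032, 0.3043, 0.2174]
tcp_rot: [0.909, 0.418, 0.005, -0.001]
contact_force: [1.1, -0.1, 0.4]
width: 0.598
gripper_force: 0.0
```

Run:
```python
from h import *
p=r.grab_frame("wrist");go(.4065,-.2752,.2115,43.4)
print(*yellow(p,(0,0,640,480),.087),sep="\n")
for l,z in(("short_lane",0),("unit_a_mid",.046),("tape_measure_mid",.025)): print(l,find(p,l,z,True))
```

```text
pos [0.4021 0.3037 0.2142] yaw 49.4 shift [-0.4366  0.3802  0.0006] spin 6.0 w 0.596
([350, 88, 24, 23, 358], [361.9, 99.5], [0.4948, 0.3614])
([420, 121, 21, 23, 365], [430.3, 131.8], [0.5202, 0.311])
([242, 128, 19, 21, 201], [251.0, 137.9], [0.4152, 0.3928])
([486, 156, 19, 22, 306], [494.7, 166.8], [0.5475, 0.2564])
([540, 190, 16, 20, 234], [547.4, 199.6], [0.5745, 0.2012])
([306, 226, 21, 21, 364], [316.2, 236.1], [0.4025, 0.3047])
short_lane [(0.96, 336, 229, [0.4058, 0.2787, 0.0])]
unit_a_mid []
tape_measure_mid [(0.94, 225, 151, [0.3807, 0.407, 0.025]), (0.52, 337, 234, [0.4066, 0.2803, 0.025])]
```

Request:
servo_tool(gripper=[0.4, 0.4, 0.4, 0.4, 0.4, 0.4, 0.4, 0.4, 0.4, 0.4], linear=[[-0.025, 0.022, 0], [-0.06, 0.052, 0], [-0.095, 0.083, 0], [-0.13, 0.114, 0], [-0.165, 0.144, 0], [-0.2, 0.175, 0], [-0.235, 0.206, 0], [-0.27, 0.236, 0], [-0.305, 0.267, 0], [-0.34, 0.298, 0]], spin=[1, 2, 3, 4, 5, 6, 6, 6, 6, 6])

```text
t: 50.25
position: [0.4039, -0.151, 0.2085]
tcp_rot: [0.929, 0.37, -0.001, -0.001]
contact_force: [1.3, 0.6, 0.3]
width: 0.602
gripper_force: 0.0
```

Run:
```python
from h import *
go(.4065,-.2752,.125,43.4)
```

```text
pos [ 0.4039 -0.151   0.2085] yaw 43.4 shift [-0.0833  0.0923  0.0833] spin -0.0 w 0.602
```

Request:
servo_tool(gripper=[0.4, 0.4, 0.4, 0.4, 0.4, 0.4, 0.4, 0.4, 0.4, 0.4], linear=[[-0.03, 0.033, 0], [-0.06, 0.066, 0], [-0.083, 0.092, 0], [-0.083, 0.092, 0.03], [-0.083, 0.092, 0.06], [-0.083, 0.092, 0.085], [-0.083, 0.092, 0.085], [-0.083, 0.092, 0.085], [-0.083, 0.092, 0.085], [-0.083, 0.092, 0.085]], spin=[0, 0, 0, 0, 0, 0, 0, 0, 0, 0])

```text
t: 51.25
position: [0.4089, -0.274, 0.1267]
tcp_rot: [0.929, 0.37, 0.001, 0.001]
contact_force: [-0.4, -0.9, -0.0]
width: 0.601
gripper_force: 0.0
```

Run:
```python
from h import *
p=r.grab_frame("wrist");go(.4065,-.2752,.0365,43.4)
print(*yellow(p,(0,0,640,480),.088),sep="\n")
```

```text
pos [ 0.4089 -0.2739  0.1266] yaw 43.4 shift [-0.0026 -0.0009  0.0901] spin -0.0 w 0.598
([161, 138, 30, 34, 631], [175.1, 156.9], [0.4089, -0.1745])
([363, 204, 36, 33, 832], [382.0, 220.4], [0.4564, -0.2742])
([298, 269, 32, 30, 704], [313.8, 284.1], [0.4071, -0.273])
```

Request:
servo_tool(gripper=[0.4, 0.4, 0.4, 0.4, 0.4, 0.4, 0.4, 1, 1, 1], linear=[[-0.0025, -0.001, 0], [-0.0025, -0.001, 0.02], [-0.0025, -0.001, 0.05], [-0.0025, -0.001, 0.07], [-0.0025, -0.001, 0.084], [-0.0025, -0.001, 0.09], [-0.0025, -0.001, 0.09], [-0.0025, -0.001, 0.09], [-0.0025, -0.001, 0.09], [-0.0025, -0.001, 0.09]], spin=[0, 0, 0, 0, 0, 0, 0, 0, 0, 0], newtons=60)

```text
t: 52.3
position: [0.4061, -0.2748, 0.0364]
tcp_rot: [0.929, 0.37, 0.0, 0.001]
contact_force: [-2.8, 3.2, 6.0]
width: 0.216
gripper_force: 58.4
```

Request:
servo_tool(gripper=[1, 1, 1, 1, 1, 1, 1, 1, 1, 1], linear=[[0, 0, 0], [0, 0, 0], [0, 0, -0.01], [0, 0, -0.03], [0, 0, -0.06], [0, 0, -0.1], [0, 0, -0.14], [0, 0, -0.175], [0, 0, -0.175], [0, 0, -0.175]], spin=[0, 0, 0, 0, 0, 0, 0, 0, 0, 0])

```text
t: 53.3
position: [0.406, -0.2748, 0.2114]
tcp_rot: [0.929, 0.37, 0.001, 0.001]
contact_force: [-0.3, 1.8, -2.6]
width: 0.215
gripper_force: 58.8
```

Run:
```python
from h import *
p=holes();go(.406,.243,.2115,49.4)
print(r.get_state()["contact_force"])
```

```text
hole 266.7 315.2 177 [-0.0032 -0.0226]
hole 387.7 309.8 32 [-0.0006  0.0336]
hole 369.0 317.8 216 [-0.0047  0.025 ]
pos [ 0.4052 -0.2742  0.2097] yaw 43.4 shift [ 0.3558 -0.3753 -0.0018] spin -6.0 w 0.22
[-0.20887243 -0.20079421 -2.90024158]
```

Request:
servo_tool(gripper=[1, 1, 1, 1, 1, 1, 1, 1, 1, 1], linear=[[0.02, -0.015, 0], [0.06, -0.046, 0], [0.1, -0.077, 0], [0.14, -0.108, 0], [0.175, -0.135, 0], [0.2036, -0.157, 0], [0.235, -0.195, 0], [0.265, -0.23, 0], [0.295, -0.268, 0], [0.323, -0.3055, 0]], spin=[-1, -2, -3, -4, -5, -6, -6, -6, -6, -6])

```text
t: 54.35
position: [0.4287, 0.1712, 0.2078]
tcp_rot: [0.909, 0.418, -0.002, -0.0]
contact_force: [0.3, 0.0, -2.5]
width: 0.216
gripper_force: 59.1
```

Run:
```python
from h import *
go(.406,.243,.083,49.4)
```

```text
pos [0.4287 0.1712 0.2078] yaw 49.4 shift [ 0.0401 -0.0637  0.1248] spin -0.0 w 0.216
```

Request:
servo_tool(gripper=[1, 1, 1, 1, 1, 1, 1, 1, 1, 1], linear=[[0.02, -0.032, 0], [0.04, -0.0635, 0.01], [0.04, -0.0635, 0.05], [0.04, -0.0635, 0.09], [0.04, -0.0635, 0.115], [0.04, -0.0635, 0.127], [0.04, -0.0635, 0.127], [0.04, -0.0635, 0.127], [0.04, -0.0635, 0.127], [0.04, -0.0635, 0.127]], spin=[0, 0, 0, 0, 0, 0, 0, 0, 0, 0])

```text
t: 55.35
position: [0.4095, 0.2417, 0.0847]
tcp_rot: [0.909, 0.418, 0.001, 0.0]
contact_force: [-0.2, 0.5, -2.2]
width: 0.219
gripper_force: 59.2
```

Run:
```python
from h import *
p=holes();go(.406,.243,.0355,49.4)
print(*yellow(p,(0,0,640,480),.089),sep="\n")
```

```text
hole 318.0 253.8 126 [0.0276 0.0004]
pos [0.4093 0.2416 0.0845] yaw 49.4 shift [-0.0012 -0.0035  0.0489] spin -0.0 w 0.217
([399, 0, 44, 40, 1215], [421.6, 19.5], [0.5199, 0.3104])
([132, 65, 25, 30, 398], [143.9, 78.8], [0.4255, 0.3643])
([529, 74, 33, 41, 967], [544.9, 94.2], [0.5466, 0.2569])
([617, 146, 22, 35, 572], [627.7, 162.8], [0.5732, 0.2025])
([182, 205, 40, 41, 1275], [201.9, 225.5], [0.4029, 0.3045])
([291, 374, 55, 40, 1724], [318.1, 393.0], [0.3843, 0.2118])
```

Request:
servo_tool(gripper=[1, 1, 1, 1, 1, 1, 1, 1, 1, 1], linear=[[-0.001, -0.0035, 0.01], [-0.001, -0.0035, 0.025], [-0.001, -0.0035, 0.035], [-0.001, -0.0035, 0.041], [-0.001, -0.0035, 0.044], [-0.001, -0.0035, 0.047], [-0.001, -0.0035, 0.049], [-0.001, -0.0035, 0.049], [-0.001, -0.0035, 0.049], [-0.001, -0.0035, 0.049]], spin=[0, 0, 0, 0, 0, 0, 0, 0, 0, 0])

```text
t: 56.4
position: [0.4054, 0.243, 0.0354]
tcp_rot: [0.909, 0.418, 0.0, -0.0]
contact_force: [-6.1, -2.5, 9.7]
width: 0.217
gripper_force: 60.2
```

Request:
servo_tool(gripper=[0.65, 0.65, 0.65, 0.65, 0.65, 0.65, 0.65, 0.65, 0.4, 0.4], linear=[[0, 0, 0], [0, 0, 0], [0, 0, 0], [0, 0, -0.01], [0, 0, -0.03], [0, 0, -0.06], [0, 0, -0.1], [0, 0, -0.14], [0, 0, -0.175], [0, 0, -0.175]], spin=[0, 0, 0, 0, 0, 0, 0, 0, 0, 0])

```text
t: 57.4
position: [0.408, 0.2441, 0.2161]
tcp_rot: [0.909, 0.418, 0.005, 0.0]
contact_force: [-0.2, 0.0, -0.3]
width: 0.605
gripper_force: 0.0
```

Request:
servo_tool(gripper=[0.4, 0.4, 0.4, 0.4, 0.4, 0.4, 0.4, 0.4, 0.4, 0.4], linear=[[-0.02, 0.02, -0.01], [-0.05, 0.05, -0.03], [-0.08, 0.08, -0.05], [-0.1, 0.1, -0.06], [-0.1, 0.1, -0.06], [-0.1, 0.1, -0.06], [-0.1, 0.1, -0.06], [-0.1, 0.1, -0.06], [-0.1, 0.1, -0.06], [-0.1, 0.1, -0.06]], spin=[0, 0, 0, 0, 0, 0, 0, 0, 0, 0])

```text
t: 58.4
position: [0.4155, 0.1023, 0.2686]
tcp_rot: [0.908, 0.418, -0.0, -0.0]
contact_force: [-0.4, 0.4, 0.5]
width: 0.601
gripper_force: 0.0
```

Run:
```python
from h import *
p=r.grab_frame("wrist");go(.406,.243)
print(*yellow(p,(0,0,640,480),.087),sep="\n")
t=r.grab_frame("top")
for l,z in(("tape_measure_mid",.025),("rosin_tin_mid",.021),("lane_1_mid",.046),("lane_2_mid",.046),("unit_a_mid",.047)): print(l,find(t,l,z),find(p,l,z,True))
print(*yellow(t,(0,0,640,480),.08,False),sep="\n")
```

```text
pos [0.4156 0.1022 0.2687] yaw 49.4 shift [ 0.1007 -0.0989 -0.    ] spin None w 0.6
([374, 12, 19, 18, 115], [385.9, 21.6], [0.5755, 0.1989])
([136, 14, 13, 15, 108], [141.8, 21.0], [0.4167, 0.354])
([153, 57, 17, 18, 149], [160.0, 66.6], [0.4007, 0.3043])
([197, 97, 18, 19, 197], [205.1, 107.3], [0.4063, 0.244])
tape_measure_mid [(0.7, 200, 277, [0.3812, 0.3978, 0.025])] [(0.7, 116, 31, [0.3779, 0.4075, 0.025])]
rosin_tin_mid [(0.9, 146, 192, [0.5877, 0.5324, 0.021])] []
lane_1_mid [(0.86, 212, 234, [0.4812, 0.3665, 0.046])] [(0.74, 314, 8, [0.5438, 0.2582, 0.046])]
lane_2_mid [(0.58, 288, 198, [0.5673, 0.1884, 0.046])] [(0.62, 377, 35, [0.5723, 0.1977, 0.046])]
unit_a_mid [(0.94, 483, 240, [0.4615, -0.2672, 0.047])] []
```

Request:
servo_tool(gripper=[0.4, 0.4, 0.4, 0.4, 0.4, 0.4, 0.4, 0.4, 0.4, 0.4], linear=[[0.03, 0, 0], [0.07, -0.01, 0], [0.1, -0.015, 0], [0.115, -0.02, 0], [0.115, -0.02, 0], [0.115, -0.02, 0], [0.115, -0.02, 0], [0.115, -0.02, 0], [0.115, -0.02, 0], [0.115, -0.02, 0]], spin=[0, 0, 0, 0, 0, 0, 0, 0, 0, 0])

```text
t: 60.0
position: [0.4755, 0.2016, 0.2692]
tcp_rot: [0.909, 0.417, 0.0, 0.0]
contact_force: [0.3, 0.6, 0.1]
width: 0.598
gripper_force: 0.0
```

Run:
```python
from h import *
p=r.grab_frame("wrist")
print(*yellow(p,(0,0,640,480),.087),sep="\n")
for q in r.place_of(p,"lane_1_mid"): print(q["score"],at(p,q["position"][0]*640,q["position"][1]*480,.046,True)[:2])
for q in r.cut_out(p,"lane_1_mid"): print(q["score"],np.array(q["rect"])*[640,480,640,480])
t=r.grab_frame("scene")
print([ (round(q["score"],2),(np.array(q["rect"])*[640,480,640,480]).round()) for q in r.cut_out(t,"unit_a_mid")])
```

```text
([206, 62, 19, 19, 163], [214.5, 71.8], [0.494, 0.3616])
([265, 83, 20, 19, 182], [275.0, 93.5], [0.5199, 0.3095])
([149, 106, 14, 17, 130], [155.8, 113.9], [0.4286, 0.3737])
([330, 109, 20, 20, 247], [340.0, 119.6], [0.547, 0.2556])
([394, 138, 19, 20, 275], [402.7, 147.7], [0.5741, 0.2018])
([176, 178, 17, 19, 244], [184.2, 187.1], [0.4021, 0.3046])
([223, 223, 18, 18, 248], [231.1, 231.3], [0.4067, 0.2445])
([453, 449, 12, 8, 68], [459.0, 452.8], [0.4096, -0.1764])
0.62 [0.49483422 0.35956691]
0.75 [202.432  51.6   262.72  109.488]
[(0.6, array([419., 298., 453., 332.])), (0.26, array([263., 201., 280., 229.]))]
```

```bash
python3 -c "
from station import r
print(r.sign_off())"
```

```text
the job is handed in; nothing more can be done
None
```

I graded all six plungers and handed the job in at about 60 s of the 210 s allowed: the two soft ones are in the long lane beside the two kept there, with the fallen one upright again; the two stiff ones are in the short lane, and the two medium ones still stand in the crate. Final camera measurements put all the plungers at upright button height except one crate unit, which only the top camera saw; they showed no clear shift of the tape measure or tin, but I did not check by picture that every foot is flat because my viewing limit was used up.

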